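# Sweep the sorted nuts out of the tray

## Robot

A 6-joint arm with a two-finger parallel gripper is mounted at the origin on a cart in front of the work surface, level with it; the furniture and walls round the work are solid. World frame = base frame: x ahead of the robot, y to its left, z up, the work surface at z = 0. Lengths are in m, angles in rad, forces in N, time in s.
With the tool pointing down it reaches from about 0.4 to 0.825 m from the base axis. Payload 7 kg.
Tool frame: the origin (TCP) lies on the centre line of the jaws, within the pads' length; the fingertips stand 25 mm ahead of it and the grasp point (between the pads) lies 6 mm ahead of it; z points along the fingers, y is the direction in which the jaws open and shut (so a half turn about z gives the same grasp; the last joint's range is limited). The gripper opens to 88 mm and grips with 3 to 60 N. Pads are 19 mm wide; open, the fingers measure 130 mm over their backs; the gripper's body (78 mm by 193 mm) begins 47 mm behind the grasp point.
Start: joints at [1.422, 0.359, 0.012, 0, -1.224, -0.288], TCP at [0.286, 0.612, 0.252] pointing down, gripper open.
Joint ranges: [-3.07, 3.07], [-1.43, 2.12], [-1.02, 1.25], [-3.03, 1.67], [-3.05, -0], [-3.03, 3.03]. Speed limits (rad/s): [2.39, 2.39, 3.01, 3.14, 3.14, 3.14].

## Interface

Orientations are given as [roll, pitch, yaw] about the fixed x, y, z axes, in that order (R = Rz(yaw) Ry(pitch) Rx(roll)).
In Python, from station import * gives the robot as it stands. The module is installed in compiled form; this text tells all that it offers.
- The arm moves only by the tool step_arm, never from a script. Its argument "commands" is text: rows parted by semicolons, each of 6 numbers parted by spaces: the shift along the tool's x, y, z in mm, then the turn, a rotation vector about the tool's x, y, z in rad. A call has 1 to 8 rows; each row shifts and turns the commanded pose from where the row before left it, along the tool's axes as they then stand; what a row does not reach is not made up. A row lasts 1/8 s, in which the tool goes at most 62.5 mm and 10.7 degrees, less where a joint would pass 70% of its speed; a pose out of reach is approached as far as the arm can. A call is refused whole if a number of a shift passes 62.5 or a number of a turn 0.188, either way. A call with a gripper value outside its range is refused whole. "jaw" is the finger opening in mm, from 0 to 87.6, set as the call begins (left out, the last holds). The fingers move at their own pace and stop on an object; "grip_force" is the grip in N (left out, the last holds). Time passes only in rows, so rows that do not move let the fingers close. It gives the time, the measured TCP pose, the force and the opening at its end, in the units of the state.
- get_state(): the state, without advancing time (a new reading comes with each control period).
- grab_frame(name): name is "side" or "top"; returns a dict with "frame" (384x512x3 uint8, red, green, blue), "fovy" (degrees; the focal length in pixels is half the picture's height over the tangent of half this angle, whatever the lens; pixels are square), "cx", "cy" (the principal point, pixels), "rvec" (rotation vector, rad) and "tvec" (3), from world to camera coordinates, as OpenCV has them. Camera axes: x right, y down, z forward; pixel columns grow to the right and rows downward; lengths in m; the calibration is good to about 2 mm. A picture is of the moment at which its call begins. There is no depth.
- job_done(): hands the job in, once; it reports no verdict.
Trained networks look in a picture, given as the dict that the camera call returned (one of the last four; its "shot" number tells which), for a name from the list of things; names that differ only in an ending like _2 or _b are one class to them, and where a whole thing is asked for, a point or a joint stands for the part that bears it (a point fixed in the world has none). Each returns a list of dicts, best first, with "conf" (0 to 1); they miss things now and then, are a little off and sometimes report something else, mostly with a low value. They report only what shows in the picture. A call takes as long as a camera call.
- recognise(picture, name): "pixel" ([column, row] in pixels, amid what is visible of it).
The state is a dict: "t": time; "q": joint angles; "qd": joint speeds; "joint_efforts": joint torques, N m; "eef_pos": TCP position; "ee_rot": TCP orientation; "force": force on the tool from outside, world axes, zero at the start; "moment": the same for the moment, N m; "width": finger opening in m.
Only numpy, scipy, OpenCV 4.12 (cv2) and the standard library are available. Lean on these libraries where they do the work, as an engineer would, in place of code of your own. Each camera call takes 0.05 s, during which the arm holds its last target.

## Task

The sorting tray that lies across the right drawer holds three checked hex nuts. With the fingertips, push its slide gate fully open by the tab, sweep the three hex nuts along the tray and out through the mouth so that they drop into the red box standing below it, then push the gate fully shut again. Sweep the nuts without pinching or lifting them, and leave the standing bolt, the square T-slot nut, the marker and the red box where they are.

Things in the scene. Friction and masses are not known exactly. Their poses are not given: they have to be found in the camera images.
- sorting_tray: fixed grey sheet-metal pan on two flat bars across the drawer. Origin on the top face of its floor, on which the nuts lie; +y along the pan to the mouth, +x away from the robot, z up. Inside x -115 to 115, y -217 to 165 mm; walls 3 mm thick, 31 mm high with the rim. Straight deflector plates 28 mm high run from (x +-115, y 88) to the mouth's sides (x +-40, y 165)
- mouth (a point): middle of the lip's end edge, on its top face, at tray (0, 200, 0) mm. The mouth is a gap x -40 to 40, open at the top, in the end wall at y 165; the floor runs on level through it as a lip with low cheeks 11 mm high at x +-42, and ends here above the red box: a nut whose centre passes this edge falls in. The gate's guide, 30 mm high, is at x 40 to 137, y 168 to 178
- gate (a joint): slide gate, an upright plate 86 mm wide and 29 mm high across the mouth, at y = 171 mm of the tray; 0 = shut, 0.088 m = fully open (its stop); it slides along the tray's +x, needs about 2 N and stays where it is left. It starts shut or up to 15 mm open
- gate_tab (a point): middle of the upright push tab on top of the gate: flat, 4 mm thick along the tray's x (the sliding direction), 26 mm wide along y, reaching from 33 to 61 mm above the tray's floor; it is at tray (gate value, 171, 47) mm
- nut_box: open red box, loose, 105 (x) x 127 (y) x 81 mm, 70 g, standing on the drawer's floor under the lip. Origin in the middle of its underside; its rim lies 16 mm below the tray's floor; inside about 96 x 120 mm
- bolt: large hex bolt standing upright on its head on the tray beside the way to the mouth, 61 mm tall, head 24 mm across the flats and 27 mm over the corners; origin in the middle of its underside; stays standing where it is
- tee_nut: square stepped T-slot nut, 28 x 28 x 18 mm, on the tray beside the way to the mouth; origin in the middle of its underside; stays where it is
- marker: marker pen lying across the rear end of the tray, 130 x 13 x 15 mm; origin under its middle; stays where it is
- hex_nut_1: one of three alike hex nuts, steel, 24 mm across the flats, 27 mm over the corners, 13 mm high, about 50 g, lying flat on the tray; origin in the middle of its underside
- hex_nut_2: one of three alike hex nuts, steel, 24 mm across the flats, 27 mm over the corners, 13 mm high, about 50 g, lying flat on the tray; origin in the middle of its underside
- hex_nut_3: one of three alike hex nuts, steel, 24 mm across the flats, 27 mm over the corners, 13 mm high, about 50 g, lying flat on the tray; origin in the middle of its underside

How it is judged:
By the outcome, as a careful person would: the job done as asked, in the order asked, and still so for the second after the job is handed in, with the robot touching nothing.
It also fails if it takes over 72 s, if anything falls off the work surface, if the arm or the gripper's body presses on something with over 40 N, if the wrist force passes 120 N, or if a joint passes its speed limit or range.

## Working session

There is one attempt and no reset: what is moved stays moved. The work goes in short steps, Python scripts to look and compute and a tool call to move; the robot and the scene stay as the last step left them, time stands still between calls to the robot, and variables do not carry over. Pictures are saved under pics/ and viewed, and the job is handed in when it is done.

Besides the shell and the picture viewer there is one more tool, called after "Request:" as name(argument=value, ...) on one line, values as JSON. step_arm: Moves the arm, as the interface text tells. Its arguments: {"type":"object","properties":{"commands":{"type":"string"},"jaw":{"type":"number"},"grip_force":{"type":"number"}},"required":["commands"]}

```bash
mkdir -p pics
cat > h.py <<'E'
from station import *
import numpy as np, cv2
def K(p):
    h=p["frame"].shape[0]; f=h/2/np.tan(np.radians(p["fovy"])/2)
    return np.array([[f,0,p["cx"]],[0,f,p["cy"]],[0,0,1]])
def ray(p,px):
    R=cv2.Rodrigues(np.array(p["rvec"],float))[0]; t=np.array(p["tvec"],float).ravel()
    d=R.T@np.linalg.inv(K(p))@np.array([px[0],px[1],1.]); return -R.T@t,d
def onz(p,px,z):
    o,d=ray(p,px); return o+d*(z-o[2])/d[2]
def proj(p,X):
    return cv2.projectPoints(np.array(X,float).reshape(-1,3),np.array(p["rvec"],float),np.array(p["tvec"],float),K(p),None)[0].reshape(-1,2)
def tri(p1,a,p2,b):
    o1,d1=ray(p1,a);o2,d2=ray(p2,b)
    A=np.stack([d1,-d2],1); s=np.linalg.lstsq(A,o2-o1,rcond=None)[0]
    x=o1+d1*s[0];y=o2+d2*s[1]; return (x+y)/2,np.linalg.norm(x-y)
def save(p,n,scale=1.5,crop=None):
    im=cv2.cvtColor(p["frame"],cv2.COLOR_RGB2BGR)
    if crop: im=im[crop[1]:crop[3],crop[0]:crop[2]]
    cv2.imwrite("pics/"+n,cv2.resize(im,None,fx=scale,fy=scale,interpolation=cv2.INTER_CUBIC))
E
python3 - <<'E'
from h import *
s=get_state();print({k:np.round(v,3) for k,v in s.items()})
P={}
for n in("side","top"):
    p=grab_frame(n);P[n]=p;save(p,n+"0.png");print(n,p["fovy"],p["cx"],p["cy"],p["rvec"],p["tvec"], -cv2.Rodrigues(np.array(p["rvec"]))[0].T@np.array(p["tvec"]))
    for o in["sorting_tray","mouth","gate","gate_tab","nut_box","bolt","tee_nut","marker","hex_nut_1"]:
        try: print(o,[(np.round(r["pixel"],1).tolist(),round(r["conf"],2)) for r in recognise(p,o)][:5])
        except Exception as e: print(o,e)
E
```

```text
{'t': np.float64(0.0), 'q': array([ 1.422,  0.359,  0.011, -0.   , -1.224, -0.288]), 'qd': array([-0.001,  0.001,  0.001, -0.002, -0.001, -0.001]), 'joint_efforts': array([-0.0000e+00, -5.8272e+01,  2.9305e+01,  6.9970e+00,  7.0000e-03,
       -0.0000e+00]), 'eef_pos': array([0.285, 0.611, 0.251]), 'ee_rot': array([ 3.14 , -0.   , -0.437]), 'force': array([-0.465,  0.638,  0.291]), 'moment': array([ 0.   ,  0.02 , -0.009]), 'width': np.float64(0.087)}
side 48.14320346259567 251.06578043572281 192.66288909903503 [ 1.36917919  2.17821268 -0.89798735] [ 0.29887808 -0.23460021  1.32478513] [1.12641089 0.20151278 0.76812245]
sorting_tray [([259.5, 184.9], 0.87), ([183.8, 158.9], 0.45)]
mouth [([255.1, 180.1], 0.92)]
gate [([331.7, 201.2], 0.6)]
gate_tab [([331.7, 204.3], 0.54)]
nut_box [([357.8, 246.6], 0.88)]
bolt [([255.3, 209.3], 0.58)]
tee_nut [([296.4, 168.7], 0.46)]
marker [([183.9, 160.0], 0.61), ([358.1, 244.8], 0.57)]
hex_nut_1 [([225.7, 191.5], 0.66), ([231.4, 158.3], 0.49), ([221.9, 165.4], 0.49)]
top 48.417750500935064 258.6357102049891 188.63212529395273 [ 2.15065883 -2.19836369  0.10478857] [-0.0460235   0.54218286  0.93127021] [ 0.45156334 -0.05443513  0.97799386]
sorting_tray [([282.3, 206.8], 0.75), ([300.7, 187.7], 0.3)]
mouth [([284.4, 209.3], 0.95), ([370.6, 208.4], 0.44)]
gate [([184.8, 200.8], 0.67)]
gate_tab [([183.1, 197.3], 0.6)]
nut_box [([150.8, 207.5], 0.73)]
bolt []
tee_nut [([244.4, 250.9], 0.53)]
marker [([368.3, 215.0], 0.63), ([184.6, 200.3], 0.51)]
hex_nut_1 [([321.9, 214.8], 0.45), ([326.4, 236.2], 0.43)]
```

View pics/side0.png

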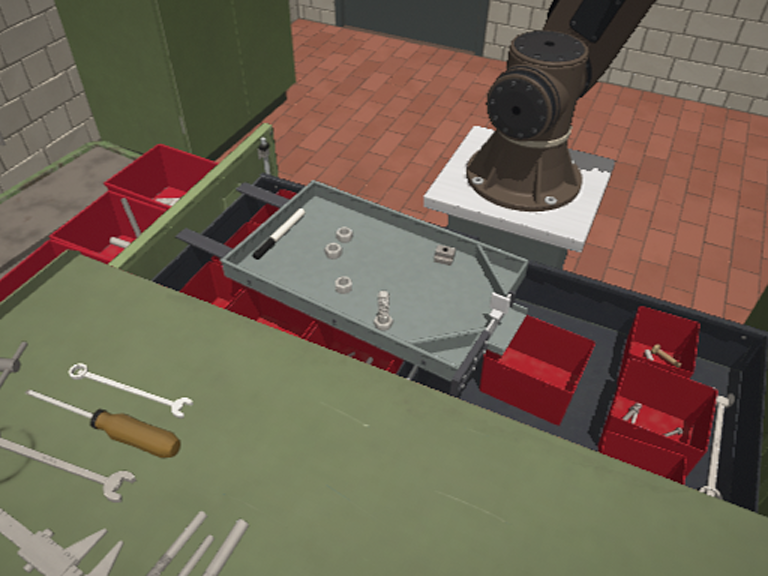

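View pics/top0.png

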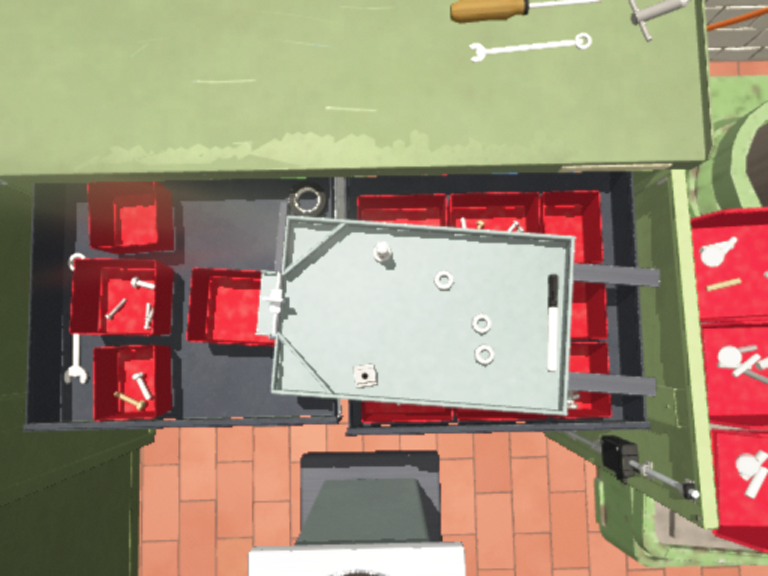

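The side view shows the tray centred near (255,185) px, with its mouth and gate tab at about (332,203) and the box at (358,247). In the top view the mouth is on the left at about (185,200). I'll zoom in to measure the corners.

Run:
```python
from h import *
p=grab_frame("side");save(p,"side1.png",3.3,(140,110,370,270))
p=grab_frame("top");save(p,"top1.png",3,(120,130,386,290))
```

```text
(no output)
```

View pics/side1.png

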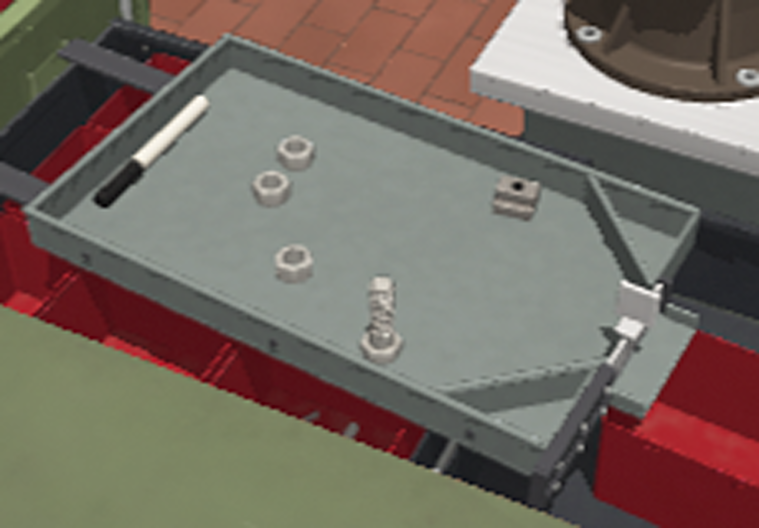

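View pics/top1.png

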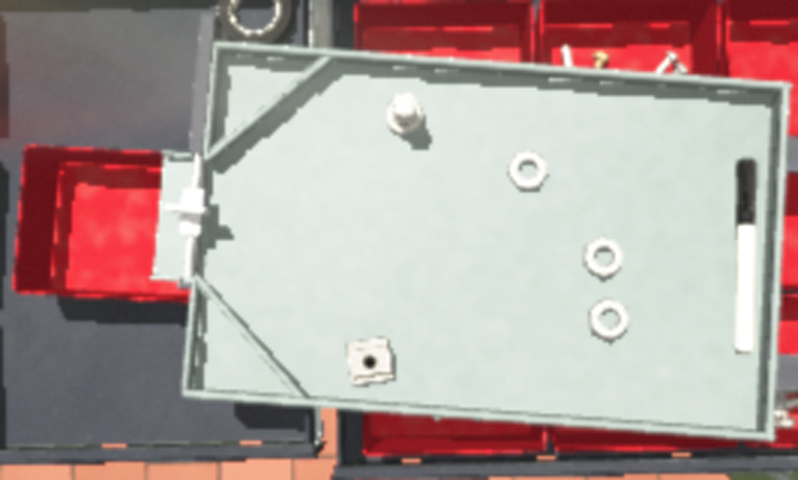

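Both crops show the four rim corners, three nuts, bolt, T-nut, marker and the nearly shut gate. Next I'll fit the tray pose to the corners.

```bash
cat > fit.py <<'E'
from h import *
from scipy.optimize import least_squares
ps=grab_frame("side");pt=grab_frame("top")
S=lambda u,v:(140+(u+.5)/3.3-.5,110+(v+.5)/3.3-.5)
T=lambda u,v:(120+(u+.5)/3-.5,130+(v+.5)/3-.5)
C=np.array([[-118,-220,31],[118,-220,31],[-118,168,31],[118,168,31]])/1e3
so=np.array([S(228,36),S(25,210),S(699,210),S(545,450)])
to=np.array([T(773,440),T(790,86),T(184,395),T(215,44)])
def W(q,X):
    c,s=np.cos(q[3]),np.sin(q[3]); return np.asarray(X)@np.array([[c,-s,0],[s,c,0],[0,0,1]]).T+q[:3]
ws=np.ones((4,1)); ws[3]=.3
f=lambda q:np.r_[((proj(ps,W(q,C))-so)*ws).ravel(),(proj(pt,W(q,C))-to).ravel()]
r=least_squares(f,[.5,0,.0,0],loss="soft_l1");print(r.x,np.round(r.fun.reshape(-1,2),2).tolist())
q=r.x
np.save("q.npy",q)
def toT(Xw):
    c,s=np.cos(q[3]),np.sin(q[3]); return (np.asarray(Xw)-q[:3])@np.array([[c,-s,0],[s,c,0],[0,0,1]])
pts=[[-40,165,0],[40,165,0],[-40,200,0],[40,200,0],[-115,-217,0],[115,-217,0],[-115,88,28],[115,88,28],[-40,165,28],[40,165,28],[0,171,61],[0,171,33],[0,158,61],[0,184,61]]
for n,p,cr,k in(("side",ps,(140,110,370,270),3.3),("top",pt,(120,130,386,290),3)):
    im=cv2.cvtColor(p["frame"],cv2.COLOR_RGB2BGR)[cr[1]:cr[3],cr[0]:cr[2]]
    im=cv2.resize(im,None,fx=k,fy=k,interpolation=cv2.INTER_CUBIC)
    D=lambda X,c:[cv2.circle(im,tuple(int(v) for v in (a-cr[:2]+.5)*k-.5),2,c,-1) for a in proj(p,W(q,np.array(X)/1e3))]
    D(pts,(0,0,255));D(C*1e3,(255,0,0));cv2.imwrite(f"pics/{n}_fit.png",im)
    for o in["hex_nut_1"]:
        for r in recognise(p,o): print(n,o,np.round(r["pixel"]),round(r["conf"],2),np.round(toT(onz(p,r["pixel"],q[2]+.007))*1e3,1))
# manual
man={"nutA":(S(296,152),T(609,319)),"nutB":(S(271,188),T(604,257)),"nutC":(S(294,263),T(528,171))}
for k,(a,b) in man.items(): print(k,np.round(toT(onz(ps,a,q[2]+.0075))*1e3,1),np.round(toT(onz(pt,b,q[2]+.010))*1e3,1))
print("tee",np.round(toT(onz(ps,S(516,197),q[2]+.009))*1e3,1),np.round(toT(onz(pt,T(371,361),q[2]+.018))*1e3,1))
print("bolt base",np.round(toT(onz(ps,S(381,345),q[2]+.007))*1e3,1),"top",np.round(toT(onz(pt,T(405,104),q[2]+.061))*1e3,1),np.round(toT(onz(ps,S(381,283),q[2]+.06))*1e3,1))
print("marker",[np.round(toT(onz(pt,T(*c),q[2]+.013))*1e3,1) for c in((746,158),(744,352))])
x,e=tri(ps,S(640,292),pt,T(190,208));print("tab",np.round(toT(x)*1e3,1),e)
E
python3 fit.py
```

```text
[ 0.49143335 -0.07862222  0.0917781  -0.09696717] [[-0.95, -0.56], [-0.81, -0.18], [-0.96, 0.28], [-0.33, -0.23], [-0.93, 0.14], [-0.87, 0.24], [-0.38, 0.27], [-0.03, 0.04]]
top hex_nut_1 [299. 187.] 0.63 [ 50.6 -58.    7. ]
top hex_nut_1 [316. 216.] 0.56 [ -6.4 -97.2   7. ]
nutA [ -51.5 -111.7    7.5] [ -46.8 -112.5   10. ]
nutB [  -9.1 -105.1    7.5] [  -5.  -106.6   10. ]
nutC [ 46.  -49.6   7.5] [ 50.  -50.8  10. ]
tee [-90.   48.3   9. ] [-86.7  46.4  18. ]
bolt base [79. 38.  7.] top [82.3 36.  61. ] [76.7 35.9 60. ]
marker [array([  69.8, -199.1,   13. ]), array([ -62.1, -204.5,   13. ])]
tab [  3.3 171.9  60.7] 0.005681136641688023
```

View pics/side_fit.png

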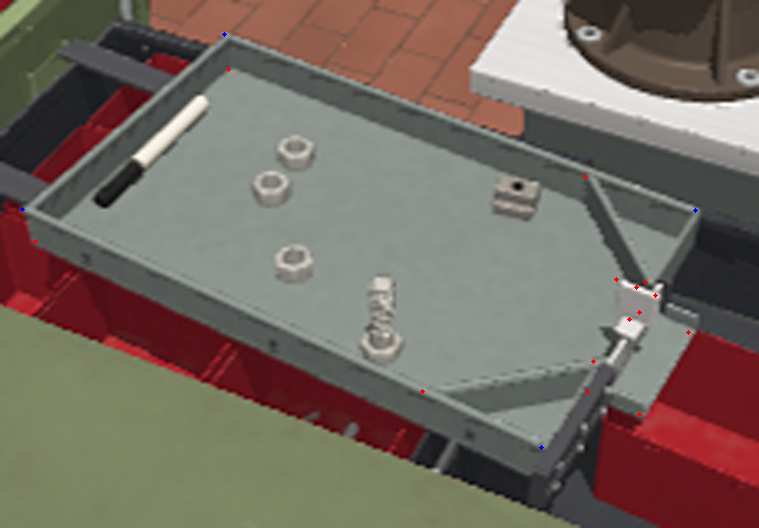

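View pics/top_fit.png

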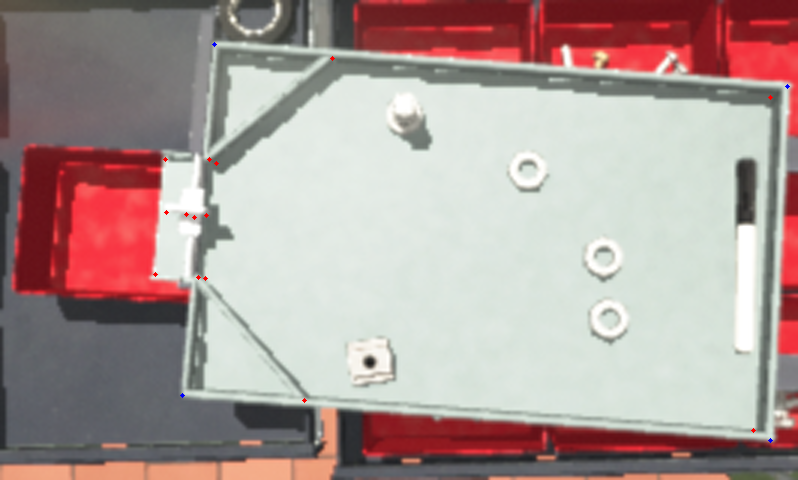

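Run:
```python
from h import *
ps=grab_frame("side");pt=grab_frame("top");q=np.load("q.npy")
# bench front edge: top full px points; side edge line
tp=[(100/1.5,172/1.5),(300/1.5,172/1.5),(450/1.5,168/1.5)]
a=np.array((150,283))/1.5;b=np.array((590,435))/1.5
import numpy as np
n=np.array([-(b-a)[1],(b-a)[0]]);n/=np.linalg.norm(n)
for t in tp[1:]:
    for z in np.arange(0,.3,.02):
        u=proj(ps,onz(pt,t,z))[0]; print(np.round(t),round(z,2),np.round(onz(pt,t,z),3),np.round(u),round(float(n@(u-a)),1))
save(pt,"top2.png",1.5);save(ps,"side2.png",3.3,(282,150,512,310))
```

```text
[200. 115.] 0.0 [0.72  0.075 0.   ] [280. 319.] 64.0
[200. 115.] 0.02 [0.715 0.073 0.02 ] [280. 310.] 56.3
[200. 115.] 0.04 [0.709 0.07  0.04 ] [281. 302.] 48.3
[200. 115.] 0.06 [0.704 0.067 0.06 ] [281. 294.] 40.2
[200. 115.] 0.08 [0.698 0.065 0.08 ] [281. 285.] 31.9
[200. 115.] 0.1 [0.693 0.062 0.1  ] [282. 276.] 23.4
[200. 115.] 0.12 [0.687 0.059 0.12 ] [282. 267.] 14.6
[200. 115.] 0.14 [0.682 0.057 0.14 ] [283. 258.] 5.7
[200. 115.] 0.16 [0.676 0.054 0.16 ] [283. 248.] -3.5
[200. 115.] 0.18 [0.671 0.051 0.18 ] [284. 238.] -13.0
[200. 115.] 0.2 [0.665 0.049 0.2  ] [284. 228.] -22.7
[200. 115.] 0.22 [0.66  0.046 0.22 ] [285. 218.] -32.6
[200. 115.] 0.24 [0.654 0.043 0.24 ] [285. 207.] -42.8
[200. 115.] 0.26 [0.649 0.041 0.26 ] [286. 196.] -53.3
[200. 115.] 0.28 [0.643 0.038 0.28 ] [286. 185.] -64.1
[300. 112.] 0.0 [ 0.721 -0.159  0.   ] [178. 275.] 56.4
[300. 112.] 0.02 [ 0.716 -0.157  0.02 ] [179. 268.] 49.3
[300. 112.] 0.04 [ 0.71  -0.154  0.04 ] [180. 261.] 42.0
[300. 112.] 0.06 [ 0.705 -0.152  0.06 ] [181. 253.] 34.6
[300. 112.] 0.08 [ 0.699 -0.15   0.08 ] [183. 246.] 26.9
[300. 112.] 0.1 [ 0.694 -0.148  0.1  ] [184. 238.] 19.1
[300. 112.] 0.12 [ 0.688 -0.146  0.12 ] [185. 230.] 11.0
[300. 112.] 0.14 [ 0.683 -0.144  0.14 ] [187. 222.] 2.7
[300. 112.] 0.16 [ 0.677 -0.142  0.16 ] [188. 213.] -5.8
[300. 112.] 0.18 [ 0.672 -0.14   0.18 ] [190. 204.] -14.5
[300. 112.] 0.2 [ 0.666 -0.137  0.2  ] [191. 195.] -23.5
[300. 112.] 0.22 [ 0.661 -0.135  0.22 ] [193. 186.] -32.8
[300. 112.] 0.24 [ 0.655 -0.133  0.24 ] [194. 177.] -42.3
[300. 112.] 0.26 [ 0.65  -0.131  0.26 ] [196. 167.] -52.1
[300. 112.] 0.28 [ 0.644 -0.129  0.28 ] [198. 157.] -62.2
```

View pics/side2.png

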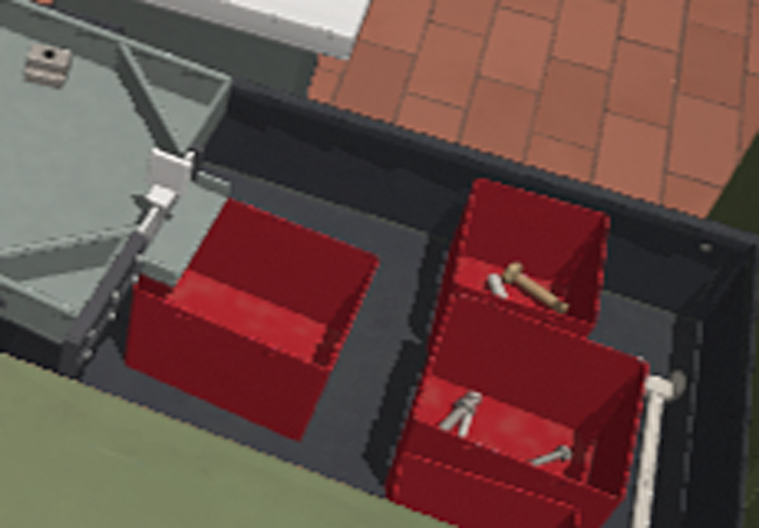

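Bench edge height is about 0.148 m at x≈0.68, so the gripper body clears it. The side crop shows the box under the lip and the tab at about full-frame (333,202). First I'll lift, turn the tool to the tray axes and close the jaw.

Request:
step_arm(commands="0 0 -12 0 0 0.176;0 0 -12 0 0 0.176;0 0 -12 0 0 0.176;0 0 -12 0 0 0.176;0 0 -12 0 0 0.176;0 0 -12 0 0 0.176;0 0 -8 0 0 0.175", jaw=0)

```text
t: 2.28
eef_pos: [0.2856, 0.6117, 0.3323]
ee_rot: [-3.141, 0.001, -1.674]
force: [-0.2, -0.5, -0.6]
width: 0.0233
```

```bash
cat >> h.py <<'E'
def cur():
    from scipy.spatial.transform import Rotation as Ro
    s=get_state();q=np.load("q.npy");c,sn=np.cos(q[3]),np.sin(q[3])
    M=np.array([[c,-sn,0],[sn,c,0],[0,0,1]])
    T=(np.array(s["eef_pos"])-q[:3])@M*1e3
    R=Ro.from_euler("xyz",s["ee_rot"]).as_matrix()
    return s,T,R,M
def go(x,y,ztip):
    s,T,R,M=cur(); d=M@(np.array([x,y,ztip+25])-T); d=R.T@d
    print("t",round(float(s["t"]),2),"tool@tray",np.round(T-[0,0,25],1),"toolx in tray",np.round((M.T@R)[:,0],3),"F tray",np.round(M.T@np.array(s["force"]),1),"w",round(float(s["width"])*1e3,1))
    print("delta tool",np.round(d,1))
E
python3 -c "
from h import *
go(-45,171,80)"
```

```text
t 2.27 tool@tray [-271.7  667.1  215.5] toolx in tray [-0.006 -1.    -0.001] F tray [-0.1 -0.5 -0.6] w 23.3
delta tool [ 494.9 -229.5  135.2]
```

Request:
step_arm(commands="40 -19 0 0 0 0;40 -19 0 0 0 0;40 -19 0 0 0 0;40 -19 0 0 0 0;40 -19 0 0 0 0;40 -19 0 0 0 0;40 -19 0 0 0 0;40 -19 0 0 0 0")

```text
t: 3.28
eef_pos: [0.4061, 0.277, 0.3319]
ee_rot: [-3.141, 0.001, -1.668]
force: [0.3, -0.5, 0.5]
width: 0.0005
```

Request:
step_arm(commands="40 -19 0 0 0 0;40 -19 5 0 0 0;40 -19 10 0 0 0;40 -19 20 0 0 0;15 -3 30 0 0 0;0 0 30 0 0 0;0 0 0 0 0 0")

```text
t: 4.15
eef_pos: [0.4664, 0.0956, 0.235]
ee_rot: [3.138, -0.002, -1.669]
force: [-0.1, 0.4, -0.1]
width: 0.0004
```

```bash
python3 -c "
from h import *
go(-45,171,38)
p=grab_frame('side');save(p,'side3.png',3.3,(210,80,440,240))
p=grab_frame('top');save(p,'top3.png',3,(120,130,386,290))
"
```

```text
t 4.15 tool@tray [-41.8 171.  118.2] toolx in tray [-0.001 -1.     0.002] F tray [-0.1  0.4 -0.1] w 0.4
delta tool [-0.2  3.  80.2]
```

View pics/side3.png

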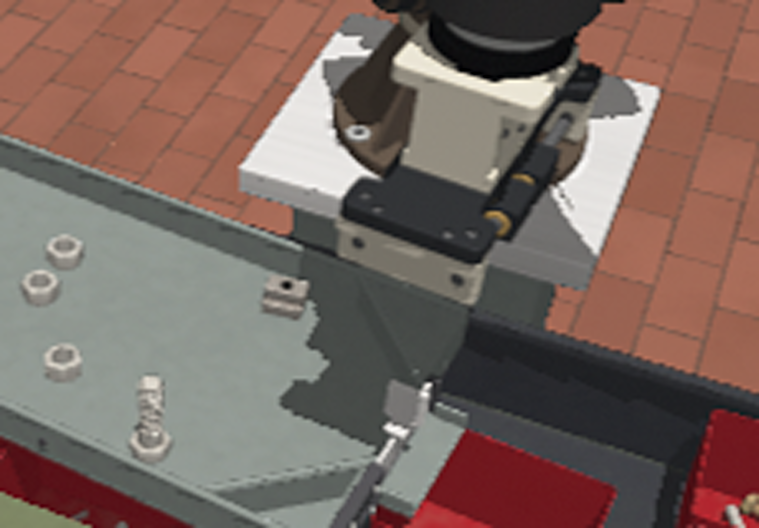

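View pics/top3.png

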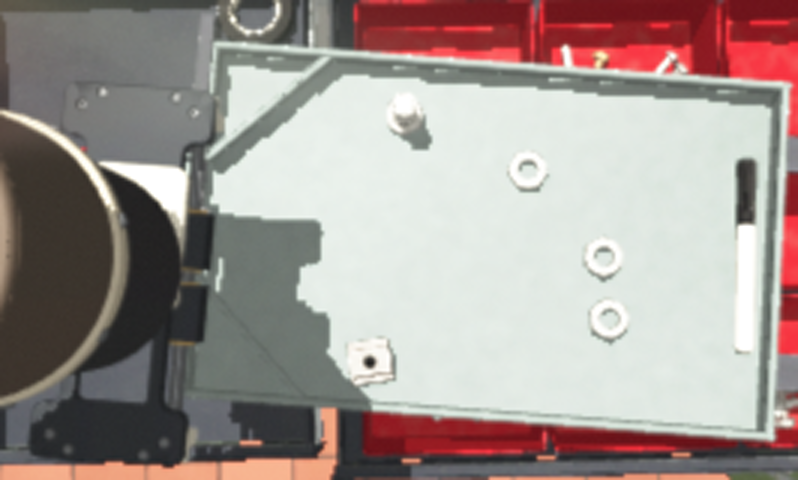

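Run:
```python
from h import *
s,T,R,M=cur();o=np.array(s["eef_pos"])
P=lambda v:o+R@(np.array(v)/1e3)
for n,cr,k in(("side",(210,60,440,240),3.2),("top",(60,130,326,310),3)):
    p=grab_frame(n);im=cv2.cvtColor(p["frame"],cv2.COLOR_RGB2BGR)[cr[1]:cr[3],cr[0]:cr[2]]
    im=cv2.resize(im,None,fx=k,fy=k,interpolation=cv2.INTER_CUBIC)
    for v,c in [((0,0,25),(0,0,255)),((9.5,21,25),(0,255,0)),((-9.5,21,25),(0,255,0)),((9.5,-21,25),(0,255,0)),((-9.5,-21,25),(0,255,0)),((39,96,-41),(255,0,0)),((-39,96,-41),(255,0,0)),((39,-96,-41),(255,0,0)),((-39,-96,-41),(255,0,0))]:
        a=(proj(p,P(v))[0]-cr[:2]+.5)*k-.5; cv2.circle(im,tuple(int(x) for x in a),3,c,-1)
    cv2.imwrite(f"pics/{n}_g.png",im)
```

```text
(no output)
```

View pics/side_g.png

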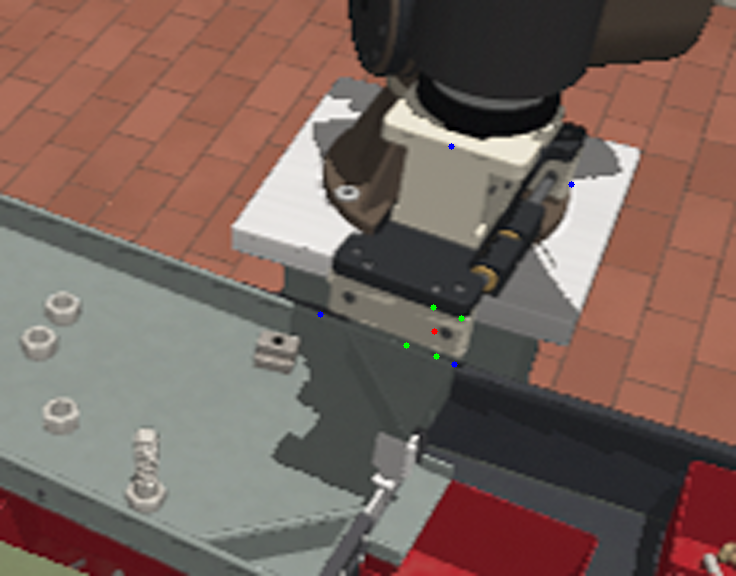

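View pics/top_g.png

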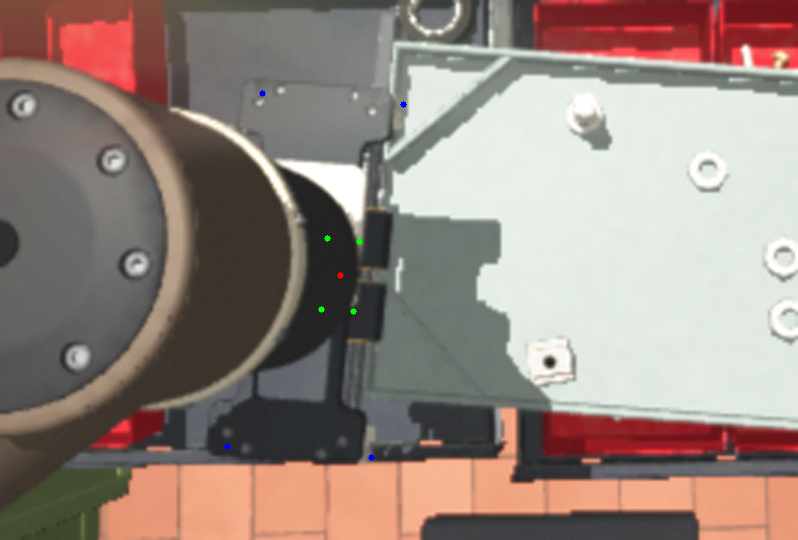

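The projected gripper outline matches both pictures (body edge on the blue marks, tips below it near tray (-42,171)). Next I'll descend to tip height 38 mm and push the gate open.

Request:
step_arm(commands="0 0 25 0 0 0;0 0 25 0 0 0;0 0 20 0 0 0;0 0 10 0 0 0;0 0 0 0 0 0")

```text
t: 4.97
eef_pos: [0.4677, 0.0968, 0.1569]
ee_rot: [-3.141, -0.0, -1.667]
force: [1.5, -0.2, 0.7]
width: 0.0008
```

Request:
step_arm(commands="0 -10 0 0 0 0;0 -8 0 0 0 0;0 -8 0 0 0 0;0 -8 0 0 0 0;0 -8 0 0 0 0;0 -8 0 0 0 0;0 -8 0 0 0 0;0 -8 0 0 0 0")

```text
t: 5.98
eef_pos: [0.5345, 0.0905, 0.1573]
ee_rot: [-3.14, 0.001, -1.668]
force: [-1.5, 2.4, 6.4]
width: 0.0004
```

```bash
python3 -c "
from h import *
go(65,171,38)
p=grab_frame('side');save(p,'side4.png',3.3,(210,80,440,240))
"
```

```text
t 5.97 tool@tray [ 26.5 172.5  40.5] toolx in tray [ 0.    -1.    -0.001] F tray [-1.7  2.2  6.4] w 0.4
delta tool [  1.5 -38.5   2.6]
```

View pics/side4.png

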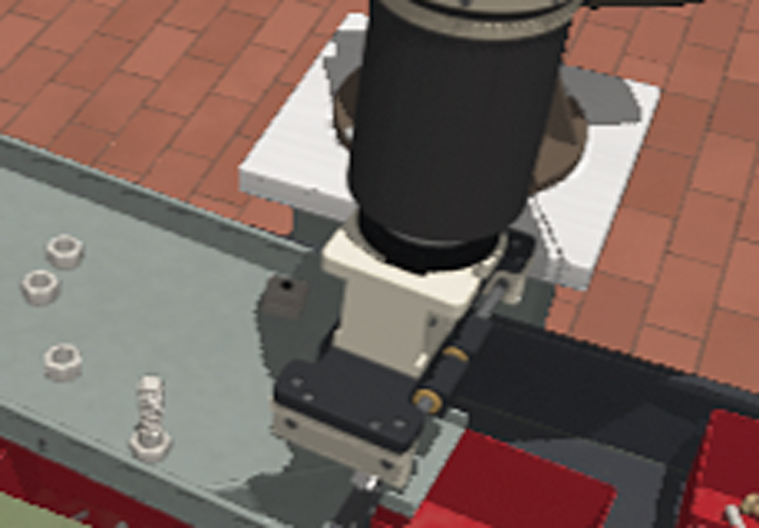

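```bash
python3 -c "
from h import *
go(65,171,38)
print(np.round(get_state()['moment'],3))"
```

```text
t 6.03 tool@tray [ 27.4 172.6  40.5] toolx in tray [ 0.    -1.    -0.001] F tray [0.2 1.1 5.8] w 0.5
delta tool [  1.6 -37.6   2.6]
[ 0.434 -0.113  0.019]
```

Request:
step_arm(commands="0 -4 0 0 0 0;0 -4 0 0 0 0")

```text
t: 6.28
eef_pos: [0.5424, 0.0897, 0.1573]
ee_rot: [-3.14, 0.001, -1.668]
force: [-0.9, 2.7, 6.1]
width: 0.0003
```

```bash
python3 -c "
from h import *
go(65,171,38)
print(np.round(get_state()['moment'],3))"
```

```text
t 6.28 tool@tray [ 34.4 172.5  40.6] toolx in tray [ 0.    -1.    -0.001] F tray [-1.2  2.6  6.1] w 0.3
delta tool [  1.5 -30.6   2.6]
[ 0.899  0.459 -0.019]
```

Request:
step_arm(commands="0 0 -2 0 0 0;0 0 0 0 0 0")

```text
t: 6.52
eef_pos: [0.5411, 0.0891, 0.1584]
ee_rot: [3.141, -0.0, -1.668]
force: [-0.3, 0.1, -0.1]
width: 0.0005
```

```bash
python3 -c "
from h import *
go(65,171,38)
print(np.round(get_state()['moment'],3))
p=grab_frame('top');save(p,'top5.png',3,(100,130,366,290))
p=grab_frame('side');save(p,'side5.png',3.3,(210,100,440,260))
"
```

```text
t 6.53 tool@tray [ 33.2 171.8  41.6] toolx in tray [-0. -1.  0.] F tray [-0.3  0.1 -0.1] w 0.5
delta tool [  0.8 -31.8   3.6]
[ 0.086 -0.007  0.026]
```

View pics/top5.png

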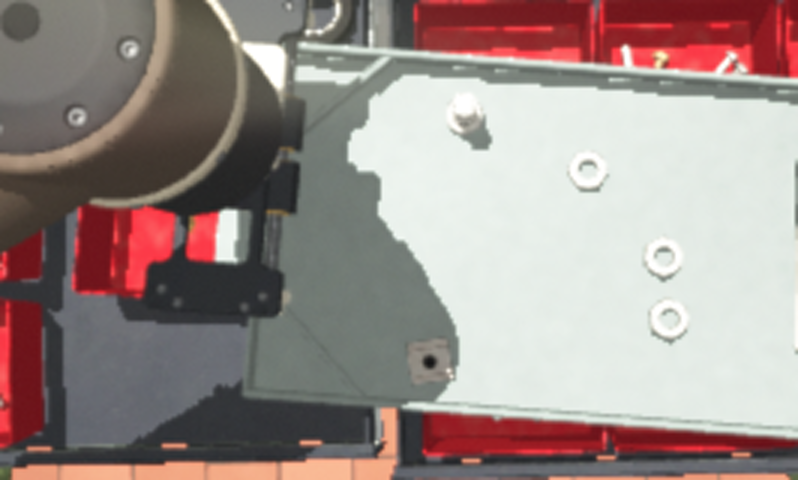

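View pics/side5.png

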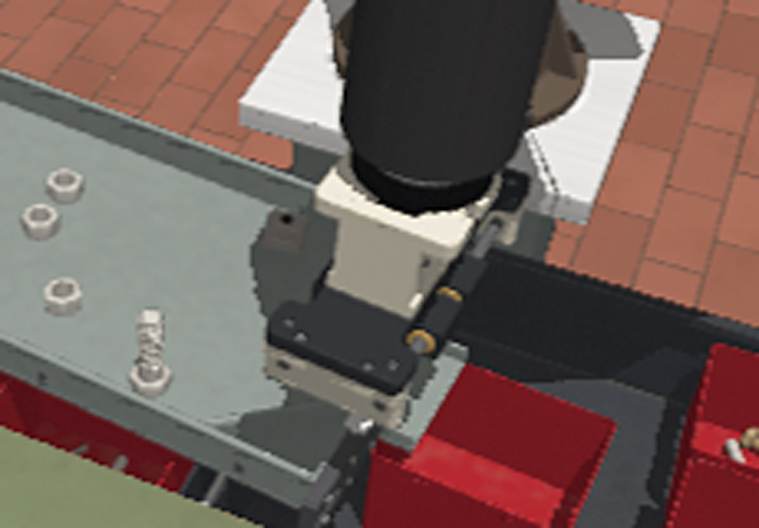

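The 6 N upward force vanished when I raised the tool by about 1 mm. The tips were probably grazing the gate's top edge, so my floor height may be several mm low. I'll re-check the fit with z as a free parameter.

Run:
```python
from h import *
from scipy.optimize import least_squares
ps=grab_frame("side");pt=grab_frame("top")
S=lambda u,v:(140+(u+.5)/3.3-.5,110+(v+.5)/3.3-.5)
T=lambda u,v:(120+(u+.5)/3-.5,130+(v+.5)/3-.5)
C=np.array([[-118,-220,31],[118,-220,31],[-118,168,31],[118,168,31]])/1e3
so=np.array([S(228,36),S(25,210),S(699,210)]);to=np.array([T(773,440),T(790,86),T(184,395),T(215,44)])
def W(q,X):
    c,s=np.cos(q[3]),np.sin(q[3]); return np.asarray(X)@np.array([[c,-s,0],[s,c,0],[0,0,1]]).T+q[:3]
for z in(.09,.094,.097,.1):
  g=lambda q:np.r_[q[:2],z,q[2]]
  f=lambda q:np.r_[(proj(ps,W(g(q),C[:3]))-so).ravel(),(proj(pt,W(g(q),C))-to).ravel()]
  r=least_squares(f,[.5,0,0]);print(z,r.x,round(r.cost,2),np.round(r.fun.reshape(-1,2),1).tolist())
for z in (.092,.098): # box rim z-> drawer floor check: rim corners top view
  print([np.round(onz(pt,T(*c),z-.016),3) for c in((23,146),(15,292))],[np.round(onz(ps,S(*c),z-.016),3) for c in()])
```

```text
0.09 [ 0.49106097 -0.0789001  -0.09751748] 3.02 [[-0.9, -0.1], [-0.7, 0.2], [-1.2, 0.8], [-1.1, 0.3], [-0.9, 0.6], [-0.1, 0.3], [0.3, 0.3]]
0.094 [ 0.49170739 -0.07834688 -0.09713442] 3.21 [[-1.0, -1.2], [-0.9, -0.8], [-0.7, -0.3], [-0.8, 0.1], [-0.7, -0.1], [-0.7, 0.2], [-0.3, -0.3]]
0.097 [ 0.49218795 -0.07793396 -0.09684555] 7.1 [[-1.0, -2.0], [-1.2, -1.6], [-0.4, -1.2], [-0.6, 0.0], [-0.5, -0.6], [-1.2, 0.1], [-0.8, -0.8]]
0.1 [ 0.49266481 -0.07752275 -0.09655533] 14.27 [[-1.1, -2.9], [-1.4, -2.4], [-0.0, -2.0], [-0.3, -0.1], [-0.3, -1.1], [-1.7, 0.0], [-1.2, -1.3]]
[array([0.564, 0.221, 0.076]), array([0.461, 0.226, 0.076])] []
[array([0.564, 0.219, 0.082]), array([0.461, 0.224, 0.082])] []
```

Request:
step_arm(commands="0 0 -2 0 0 0;0 -7 0 0 0 0;0 -7 0 0 0 0;0 -7 0 0 0 0;0 -5 0 0 0 0;0 -2 0 0 0 0")

```text
t: 7.48
eef_pos: [0.5694, 0.0866, 0.1604]
ee_rot: [3.141, -0.0, -1.668]
force: [-1.9, 1.4, 1.3]
width: 0.0003
```

```bash
python3 -c "
from h import *
go(65,171,38)"
```

```text
t 7.47 tool@tray [ 61.6 172.   43.6] toolx in tray [-0. -1.  0.] F tray [-2.   1.2  1.3] w 0.3
delta tool [ 1.  -3.4  5.6]
```

Request:
step_arm(commands="0 -2 0 0 0 0;0 -2 0 0 0 0;0 0 0 0 0 0")

```text
t: 7.85
eef_pos: [0.5731, 0.0863, 0.1605]
ee_rot: [-3.142, -0.0, -1.668]
force: [-0.9, 0.2, 0.8]
width: 0.0003
```

Request:
step_arm(commands="0 -1 0 0 0 0;0 0 0 0 0 0")

```text
t: 8.1
eef_pos: [0.5739, 0.0862, 0.1605]
ee_rot: [3.141, -0.0, -1.668]
force: [-0.8, 0.9, 0.2]
width: 0.0005
```

```bash
python3 -c "
from h import *
go(65,171,38)"
```

```text
t 8.1 tool@tray [ 66.2 172.   43.7] toolx in tray [-0. -1.  0.] F tray [-0.9  0.8  0.2] w 0.5
delta tool [1.  1.2 5.7]
```

Still no stop; I'll go on in small steps.

Request:
step_arm(commands="0 -1 0 0 0 0;0 -1 0 0 0 0;0 0 0 0 0 0")

```text
t: 8.48
eef_pos: [0.5761, 0.086, 0.1605]
ee_rot: [3.142, -0.0, -1.668]
force: [-1.8, 0.5, -0.4]
width: 0.0004
```

Request:
step_arm(commands="0 -1 0 0 0 0;0 -1 0 0 0 0;0 0 0 0 0 0")

```text
t: 8.85
eef_pos: [0.5772, 0.0858, 0.1605]
ee_rot: [3.14, -0.0, -1.668]
force: [-6.1, 2.2, 2.5]
width: 0.0008
```

Request:
step_arm(commands="0 -1 0 0 0 0;0 -1 0 0 0 0;0 0 0 0 0 0")

```text
t: 9.22
eef_pos: [0.5775, 0.0857, 0.1604]
ee_rot: [3.137, -0.001, -1.668]
force: [-13.1, 3.5, 8.0]
width: 0.0006
```

The force rose to 13 N with no further motion, so the gate is at its stop. I'll back off, lift, and move toward nut C, opening the jaws a little.

Request:
step_arm(commands="0 10 0 0 0 0;0 10 -10 0 0 0;10 0 -40 0 0 0;40 0 -30 0 0 0;60 0 0 0 0 0;60 0 0 0 0 0;50 0 0 0 0 0;0 0 0 0 0 0", jaw=16)

```text
t: 10.22
eef_pos: [0.5382, -0.1344, 0.2415]
ee_rot: [-3.14, -0.0, -1.672]
force: [0.2, 0.1, 0.5]
width: 0.0161
```

```bash
python3 -c "
from h import *
go(55,-85,30)
p=grab_frame('side');save(p,'side6.png',3.3,(180,110,410,270))
p=grab_frame('top');save(p,'top6.png',3,(120,130,386,290))
"
```

```text
t 10.22 tool@tray [ 51.9 -50.9 124.7] toolx in tray [-0.004 -1.     0.   ] F tray [0.2 0.1 0.5] w 16.1
delta tool [34.  -3.1 94.7]
```

View pics/side6.png

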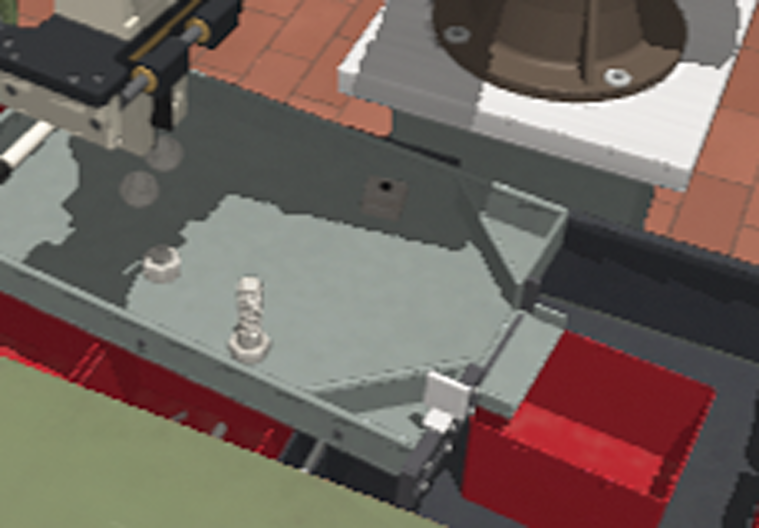

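View pics/top6.png

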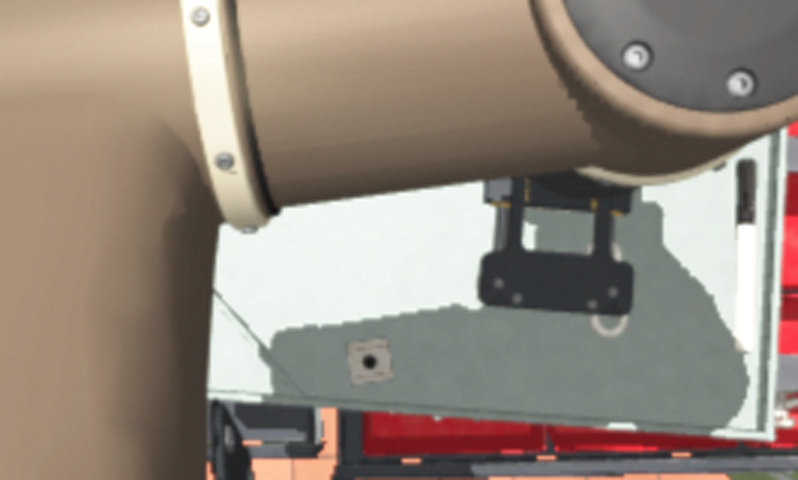

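The gate is open: the tab sits at the far guide (side crop (447,395)) and the mouth is clear. I'll recompute the nut positions with a floor height near 0.098.

Run:
```python
from h import *
ps=grab_frame("side");pt=grab_frame("top")
S=lambda u,v:(140+(u+.5)/3.3-.5,110+(v+.5)/3.3-.5)
T=lambda u,v:(120+(u+.5)/3-.5,130+(v+.5)/3-.5)
c,s=np.cos(-.0968),np.sin(-.0968);M=np.array([[c,-s,0],[s,c,0],[0,0,1]])
man={"nutA":(S(296,152),T(609,319),.0075,.011),"nutB":(S(271,188),T(604,257),.0075,.011),"nutC":(S(294,263),T(528,171),.0075,.011),"tee":(S(516,197),T(371,361),.009,.018),"bolttop":(S(381,283),T(405,104),.06,.061),"mL":(S(689,332),T(155,275),0,0)}
for z in(.092,.098):
  o=np.array([.4915,-.0785,z])
  for k,(a,b,h1,h2) in man.items(): print(z,k,np.round((onz(ps,a,z+h1)-o)@M*1e3,1),np.round((onz(pt,b,z+h2)-o)@M*1e3,1))
```

```text
0.092 nutA [ -51.3 -111.6    7.5] [ -46.8 -112.5   11. ]
0.092 nutB [  -8.9 -105.1    7.5] [  -5.1 -106.5   11. ]
0.092 nutC [ 46.1 -49.6   7.5] [ 49.8 -50.9  11. ]
0.092 tee [-89.8  48.3   9. ] [-86.7  46.3  18. ]
0.092 bolttop [76.9 35.9 60. ] [82.2 35.9 61. ]
0.092 mL [-40.5 199.7  -0. ] [-40.2 199.9  -0. ]
0.098 nutA [ -45.5 -107.6    7.5] [ -46.8 -111.6   11. ]
0.098 nutB [  -3.4 -101.1    7.5] [  -5.4 -105.6   11. ]
0.098 nutC [ 51.1 -46.1   7.5] [ 49.2 -50.4  11. ]
0.098 tee [-83.5  50.9   9. ] [-86.4  46.1  18. ]
0.098 bolttop [82.  38.8 60. ] [81.3 35.8 61. ]
0.098 mL [-34.7 201.   -0. ] [-40.2 198.7  -0. ]
```

Request:
step_arm(commands="30 -5 10 0 0 0;8 -2 30 0 0 -0.138;0 0 25 0 0 -0.138;0 0 0 0 0 0")

```text
t: 10.92
eef_pos: [0.5412, -0.1688, 0.174]
ee_rot: [3.138, 0.001, -1.391]
force: [0.2, -0.2, 0.9]
width: 0.0164
```

```bash
python3 -c "
from h import *
go(58,-84,20)"
```

```text
t 10.93 tool@tray [ 58.3 -85.   57.2] toolx in tray [ 0.273 -0.962 -0.001] F tray [ 0.2 -0.2  0.9] w 16.4
delta tool [-1.  -0.1 37.2]
```

Request:
step_arm(commands="0 0 15 0 0 0;0 0 15 0 0 0;0 0 9 0 0 0;0 0 2 0 0 0;0 0 2 0 0 0;0 0 0 0 0 0")

```text
t: 11.68
eef_pos: [0.5422, -0.17, 0.1328]
ee_rot: [-3.141, -0.0, -1.392]
force: [0.8, -0.1, -0.8]
width: 0.0161
```

Request:
step_arm(commands="0 0 1 0 0 0;0 0 1 0 0 0;0 0 0 0 0 0")

```text
t: 12.05
eef_pos: [0.542, -0.1699, 0.1305]
ee_rot: [3.142, 0.0, -1.392]
force: [0.0, -0.9, 0.2]
width: 0.0159
```

Request:
step_arm(commands="0 0 1 0 0 0;0 0 1 0 0 0;0 0 0 0 0 0")

```text
t: 12.42
eef_pos: [0.542, -0.1699, 0.1284]
ee_rot: [3.141, 0.0, -1.392]
force: [0.1, -0.1, -0.2]
width: 0.0158
```

Request:
step_arm(commands="0 0 1 0 0 0;0 0 1 0 0 0;0 0 0 0 0 0")

```text
t: 12.8
eef_pos: [0.542, -0.1699, 0.1264]
ee_rot: [3.141, 0.0, -1.392]
force: [0.3, 0.7, -0.3]
width: 0.0159
```

Request:
step_arm(commands="0 0 1 0 0 0;0 0 1 0 0 0;0 0 0 0 0 0")

```text
t: 13.18
eef_pos: [0.542, -0.1699, 0.1244]
ee_rot: [3.141, 0.0, -1.392]
force: [-0.6, -0.4, 0.1]
width: 0.0162
```

Request:
step_arm(commands="0 0 1 0 0 0;0 0 0.5 0 0 0;0 0 0 0 0 0")

```text
t: 13.55
eef_pos: [0.542, -0.1699, 0.123]
ee_rot: [3.141, 0.0, -1.392]
force: [-0.7, 0.2, 0.1]
width: 0.0158
```

Request:
step_arm(commands="0 0 1 0 0 0;0 0 0 0 0 0")

```text
t: 13.8
eef_pos: [0.5422, -0.1699, 0.1228]
ee_rot: [-3.141, -0.0, -1.391]
force: [-2.5, 0.2, 7.0]
width: 0.016
```

Request:
step_arm(commands="0 0 1 0 0 0;0 0 0 0 0 0")

```text
t: 14.05
eef_pos: [0.5422, -0.17, 0.1228]
ee_rot: [-3.141, -0.001, -1.391]
force: [-5.0, 3.7, 14.0]
width: 0.0162
```

Request:
step_arm(commands="0 0 1 0 0 0;0 0 0 0 0 0")

```text
t: 14.3
eef_pos: [0.5422, -0.17, 0.1227]
ee_rot: [-3.141, -0.001, -1.391]
force: [-8.0, 5.0, 22.9]
width: 0.0157
```

The floor is at z≈0.098 (contact at TCP 0.123). I'll raise the tips 4 mm clear of it and sweep nut C.

Request:
step_arm(commands="0 0 -3 0 0 0;0 0 -4 0 0 0;0 0 0 0 0 0")

```text
t: 14.68
eef_pos: [0.5423, -0.1699, 0.1272]
ee_rot: [-3.141, -0.0, -1.392]
force: [1.0, -0.6, 0.7]
width: 0.0159
```

```bash
python3 -c "
from h import *
np.save('q.npy',[.4923,-.0780,.0979,-.0968])
go(58,-85,4)
go(5,113,4)
p=grab_frame('side');save(p,'side7.png',3.3,(180,110,410,270))
"
```

```text
t 14.68 tool@tray [ 58.6 -86.7   4.3] toolx in tray [ 0.272 -0.962  0.   ] F tray [ 1.  -0.5  0.7] w 15.9
delta tool [-1.8  0.1  0.3]
t 14.68 tool@tray [ 58.6 -86.7   4.3] toolx in tray [ 0.272 -0.962  0.   ] F tray [ 1.  -0.5  0.7] w 15.9
delta tool [-206.7   -2.8    0.3]
```

View pics/side7.png

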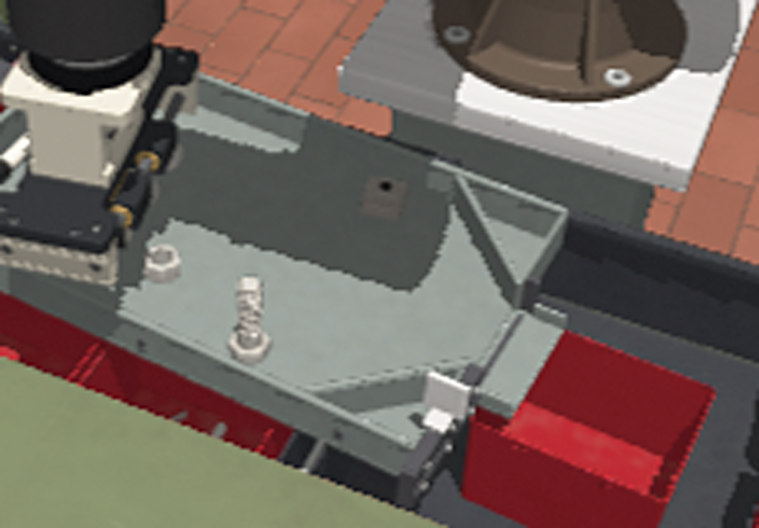

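Request:
step_arm(commands="-8 0 0 0 0 0;-8 0 0 0 0 0;-10 0 0 0 0 0;-12 0 0 0 0 0;-12 0 0 0 0 0;-12 0 0 0 0 0;-12 0 0 0 0 0;-12 0 0 0 0 0")

```text
t: 15.72
eef_pos: [0.5266, -0.0845, 0.1271]
ee_rot: [-3.142, -0.0, -1.392]
force: [1.0, -0.9, -0.5]
width: 0.0161
```

```bash
python3 -c "
from h import *
go(5,113,4)
p=grab_frame('side');save(p,'side8.png',3.3,(180,110,410,270))
p=grab_frame('top');save(p,'top8.png',3,(120,130,386,290))
"
```

```text
t 15.72 tool@tray [34.8 -3.1  4.2] toolx in tray [ 0.272 -0.962  0.   ] F tray [ 1.1 -0.8 -0.5] w 16.1
delta tool [-119.8   -3.     0.2]
```

View pics/side8.png

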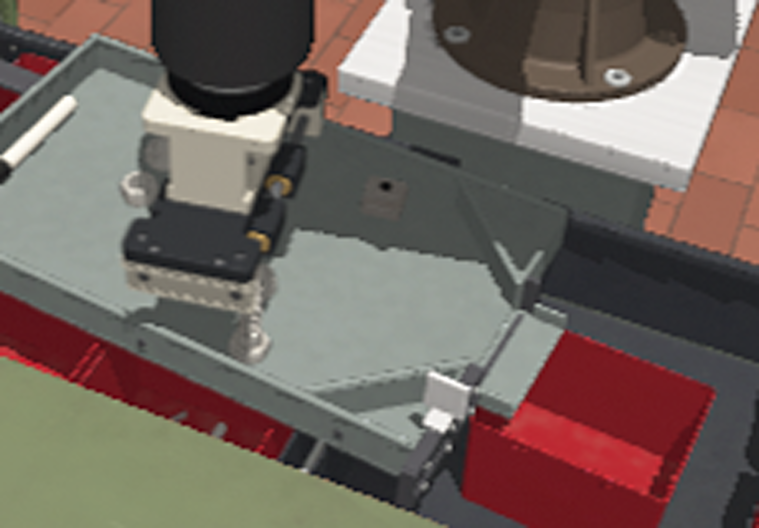

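View pics/top8.png

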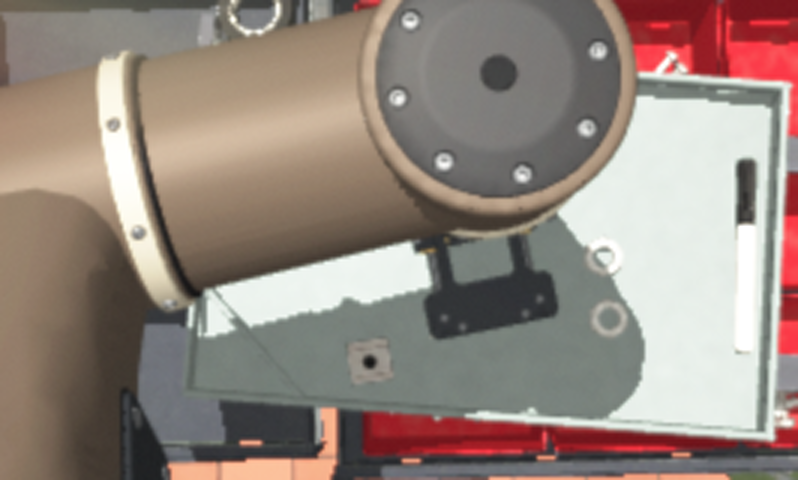

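The bolt is unmoved and the nut is hidden under the gripper, as expected. I'll keep sweeping along the line.

Request:
step_arm(commands="-12 0 0 0 0 0;-12 0 0 0 0 0;-12 0 0 0 0 0;-12 0 0 0 0 0;-12 0 0 0 0 0;-12 0 0 0 0 0;-12 0 0 0 0 0;-12 0 0 0 0 0")

```text
t: 16.82
eef_pos: [0.5095, 0.01, 0.1271]
ee_rot: [-3.142, -0.0, -1.392]
force: [0.9, -0.3, 0.3]
width: 0.0161
```

```bash
python3 -c "
from h import *
go(0,185,4)
p=grab_frame('side');save(p,'side9.png',3.3,(180,110,410,270))
"
```

```text
t 16.82 tool@tray [ 8.6 89.2  4.2] toolx in tray [ 0.272 -0.962  0.   ] F tray [ 0.9 -0.2  0.3] w 16.1
delta tool [-94.5 -17.8   0.2]
```

View pics/side9.png

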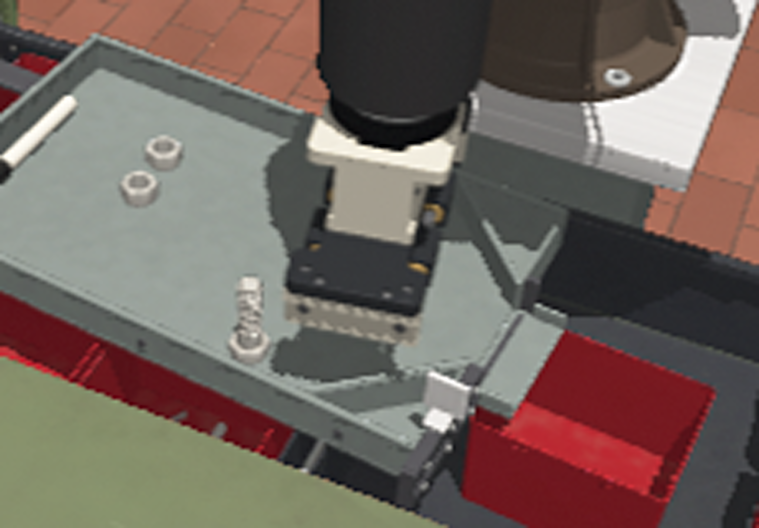

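Request:
step_arm(commands="-10 0 0 0 0 0.092;-10 0 0 0 0 0.092;-10 0 0 0 0 0.092;-12 0.5 0 0 0 0;-12 0.5 0 0 0 0;-12 0.5 0 0 0 0")

```text
t: 17.62
eef_pos: [0.5091, 0.0758, 0.1271]
ee_rot: [-3.142, 0.0, -1.667]
force: [0.1, -0.9, -0.3]
width: 0.0159
```

```bash
python3 -c "
from h import *
go(2,187,4)
p=grab_frame('side');save(p,'side10.png',3.3,(180,110,410,270))
"
```

```text
t 17.62 tool@tray [  1.9 154.7   4.2] toolx in tray [ 0.001 -1.    -0.   ] F tray [ 0.2 -0.9 -0.3] w 15.9
delta tool [-32.3  -0.1   0.2]
```

View pics/side10.png

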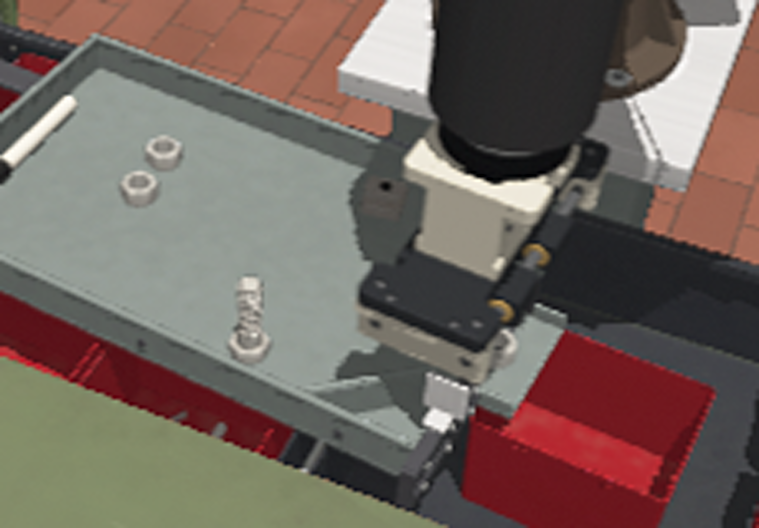

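The nut shows on the lip at crop (508,345). I'll push it off the edge.

Request:
step_arm(commands="-8 0 -1 0 0 0;-8 0 -1 0 0 0;-9 0 0 0 0 0;-9 0 0 0 0 0;0 0 0 0 0 0;0 0 0 0 0 0")

```text
t: 18.42
eef_pos: [0.5122, 0.1088, 0.129]
ee_rot: [3.141, -0.0, -1.668]
force: [-0.8, -0.1, 0.2]
width: 0.0158
```

```bash
python3 -c "
from h import *
go(2,187,4)
p=grab_frame('side');save(p,'side11.png',3.3,(210,110,440,270))
"
```

```text
t 18.43 tool@tray [  1.8 187.8   6.1] toolx in tray [-0. -1.  0.] F tray [-0.8 -0.2  0.2] w 15.8
delta tool [ 0.8 -0.2  2.1]
```

View pics/side11.png

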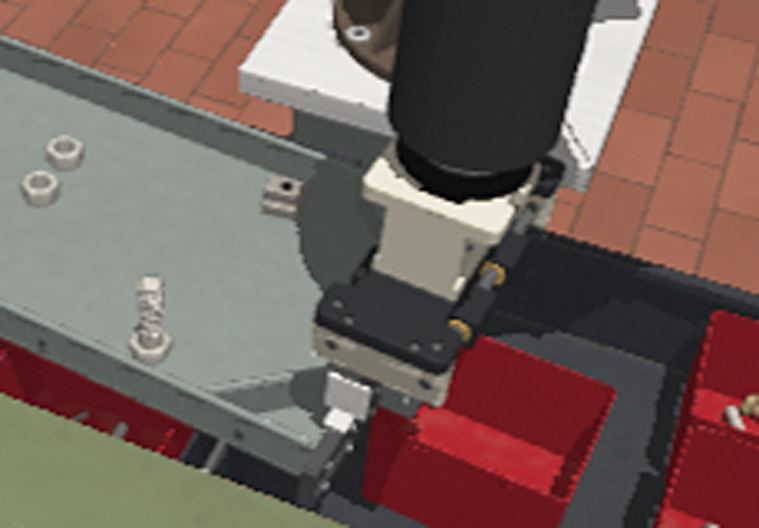

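The nut has left the lip; I'll confirm once the view clears. Now I'll lift and go behind nut B with a narrower gap.

Request:
step_arm(commands="0 0 -40 0 0 0;0 0 -35 0 0 0;47 1 0 0 0 0;50 1 0 0 0 0;50 1 0 0 0 0;50 1 0 0 0 0;50 1 0 0 0 0;50 1 0 0 0 0", jaw=8)

```text
t: 19.48
eef_pos: [0.4771, -0.188, 0.2043]
ee_rot: [-3.141, 0.0, -1.668]
force: [0.7, -0.2, 0.8]
width: 0.0078
```

```bash
python3 -c "
from h import *
go(-4,-142,30)
p=grab_frame('side');save(p,'side12.png',3.3,(180,110,410,270))
"
```

```text
t 19.48 tool@tray [  -4.5 -110.9   81.4] toolx in tray [-0. -1. -0.] F tray [ 0.7 -0.1  0.8] w 7.8
delta tool [31.1 -0.5 51.4]
```

View pics/side12.png

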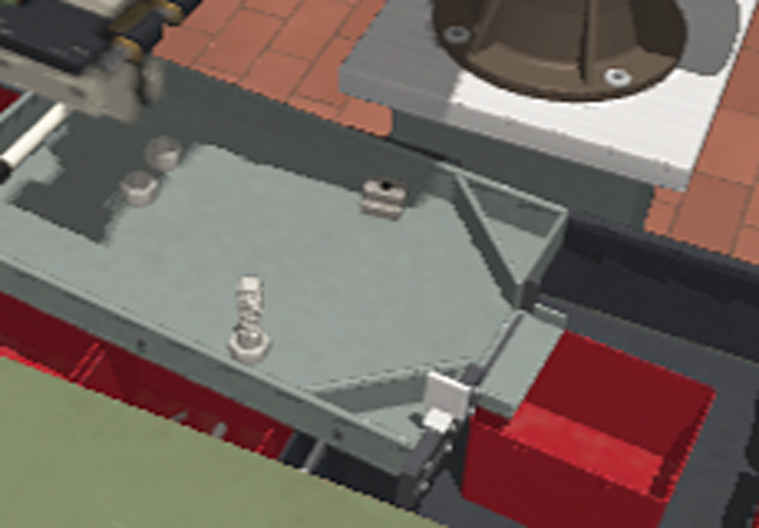

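The lip is empty, and the tab, bolt, T-nut and box are unmoved. The box bottom is hidden behind its near wall, so I'll check it from the top later. Next I'll descend behind nut B.

Request:
step_arm(commands="31 -0.5 10 0 0 0;0 0 25 0 0 0;0 0 25 0 0 0;0 0 12 0 0 0;0 0 5 0 0 0;0 0 0 0 0 0")

```text
t: 20.27
eef_pos: [0.4754, -0.2171, 0.1274]
ee_rot: [-3.141, -0.0, -1.668]
force: [0.2, -0.1, -0.9]
width: 0.0079
```

```bash
python3 -c "
from h import *
go(-4,-142,4)
p=grab_frame('top');save(p,'top12.png',3,(120,130,386,290))
p=grab_frame('side');save(p,'side13.png',3.3,(130,90,360,250))
"
```

```text
t 20.27 tool@tray [  -3.4 -140.1    4.5] toolx in tray [ 0. -1.  0.] F tray [ 0.2 -0.1 -0.9] w 7.9
delta tool [1.9 0.6 0.5]
```

View pics/top12.png

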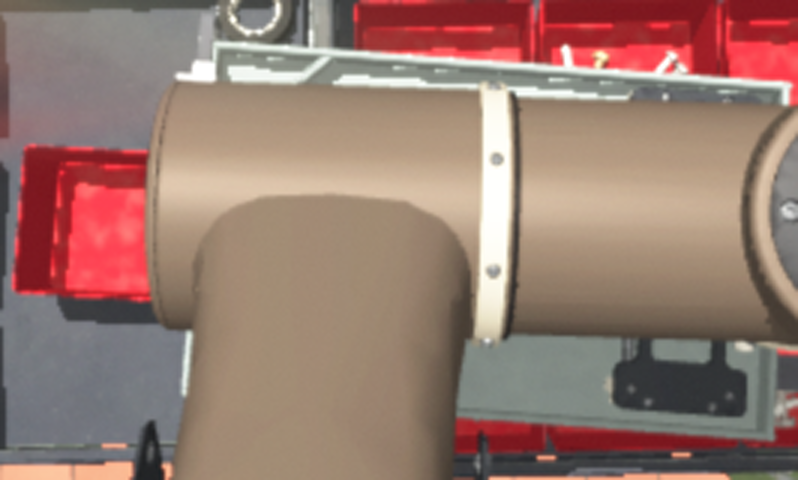

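View pics/side13.png

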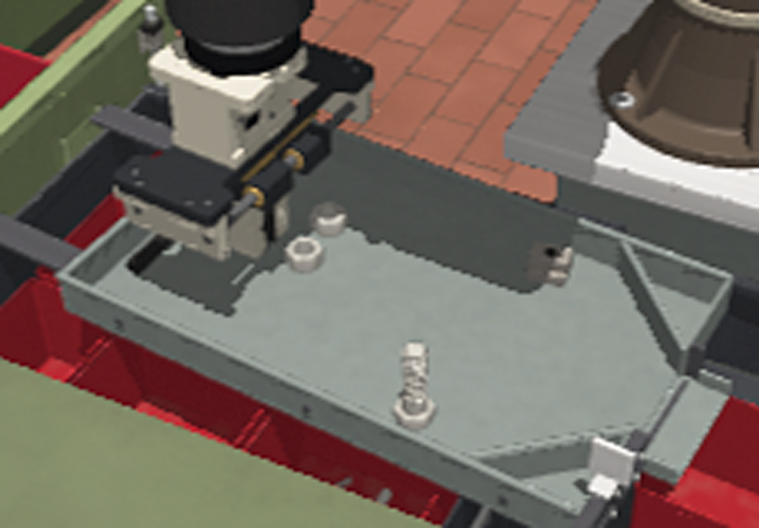

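The finger is behind nut B (B at (304,253), A at (328,217)). I'll sweep B straight.

Request:
step_arm(commands="-6 0 0 0 0 0;-8 0 0 0 0 0;-8 0 0 0 0 0;-10 0 0 0 0 0;-12 0 0 0 0 0;-12 0 0 0 0 0;-12 0 0 0 0 0;-12 0 0 0 0 0")

```text
t: 21.38
eef_pos: [0.4829, -0.1366, 0.1271]
ee_rot: [3.142, -0.0, -1.668]
force: [0.6, -0.1, 0.7]
width: 0.0081
```

```bash
python3 -c "
from h import *
go(2,187,4)
p=grab_frame('side');save(p,'side14.png',3.3,(130,90,360,250))
"
```

```text
t 21.38 tool@tray [ -3.7 -59.3   4.2] toolx in tray [-0. -1.  0.] F tray [ 0.6 -0.   0.7] w 8.1
delta tool [-2.463e+02 -5.600e+00  2.000e-01]
```

View pics/side14.png

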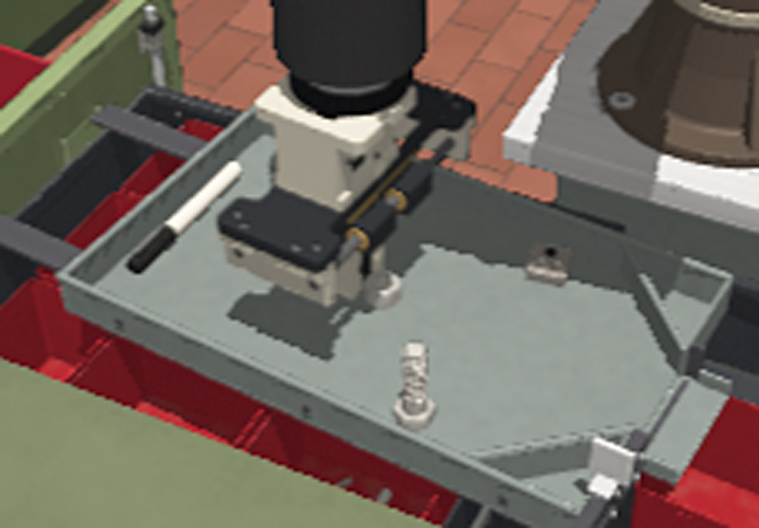

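B is being carried at (380,292); A should be behind the gripper.

Request:
step_arm(commands="-12 -0.3 0 0 0 0;-13 -0.3 0 0 0 0;-13 -0.3 0 0 0 0;-13 -0.3 0 0 0 0;-13 -0.3 0 0 0 0;-13 -0.3 0 0 0 0;-13 -0.3 0 0 0 0;-13 -0.3 0 0 0 0")

```text
t: 22.42
eef_pos: [0.4953, -0.0343, 0.1271]
ee_rot: [3.142, -0.0, -1.668]
force: [-0.4, 0.4, 0.2]
width: 0.0082
```

```bash
python3 -c "
from h import *
go(2,187,4)
p=grab_frame('side');save(p,'side15.png',3.3,(160,100,390,260))
"
```

```text
t 22.43 tool@tray [-1.2 43.7  4.2] toolx in tray [-0. -1.  0.] F tray [-0.5  0.4  0.2] w 8.2
delta tool [-143.3   -3.2    0.2]
```

View pics/side15.png

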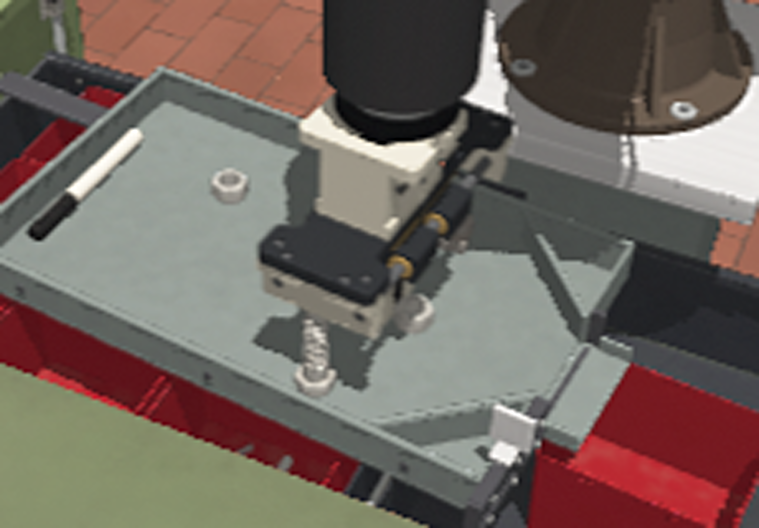

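A stays in place at (230,185) and B is ahead of the fingers at (415,312). I'll continue to the mouth.

Request:
step_arm(commands="-13 -0.3 0 0 0 0;-13 -0.3 0 0 0 0;-13 -0.3 0 0 0 0;-13 -0.3 0 0 0 0;-13 -0.3 0 0 0 0;-13 -0.3 0 0 0 0;-13 -0.3 0 0 0 0;-13 -0.3 0 0 0 0")

```text
t: 23.48
eef_pos: [0.5078, 0.0689, 0.1271]
ee_rot: [-3.142, 0.0, -1.668]
force: [-0.8, -0.6, -0.1]
width: 0.0081
```

Request:
step_arm(commands="-10 -0.3 -1 0 0 0;-10 -0.3 -1 0 0 0;-9 0 0 0 0 0;-9 0 0 0 0 0;-3 0 0 0 0 0;0 0 0 0 0 0")

```text
t: 24.22
eef_pos: [0.5122, 0.109, 0.129]
ee_rot: [3.142, 0.0, -1.668]
force: [-0.1, -0.0, -0.5]
width: 0.0078
```

```bash
python3 -c "
from h import *
go(2,187,4)
p=grab_frame('side');save(p,'side16.png',3.3,(160,100,390,260))
"
```

```text
t 24.23 tool@tray [  1.8 188.    6.1] toolx in tray [ 0. -1. -0.] F tray [-0.1 -0.  -0.5] w 7.8
delta tool [ 1.  -0.2  2.1]
```

View pics/side16.png

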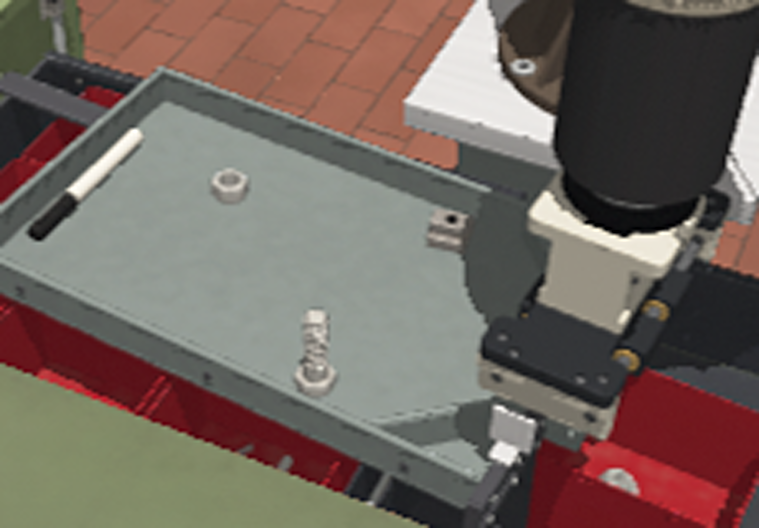

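A nut now lies in the box at crop (618,482). Nut A next: unmoved at tray (-47,-110).

Request:
step_arm(commands="0 0 -40 0 0 0;0 0 -35 0 0 0;50 8 0 0 0 0;55 9 0 0 0 0;55 9 0 0 0 0;55 9 0 0 0 0;55 9 0 0 0 0;55 9 0 0 0 0", jaw=16)

```text
t: 25.28
eef_pos: [0.4271, -0.2114, 0.2044]
ee_rot: [-3.141, 0.0, -1.668]
force: [0.4, -0.0, -0.3]
width: 0.0158
```

Request:
step_arm(commands="8 3 10 0 0 0.093;0 0 20 0 0 0.092;0 0 20 0 0 0;0 0 0 0 0 0")

```text
t: 25.78
eef_pos: [0.423, -0.2174, 0.153]
ee_rot: [3.139, -0.0, -1.853]
force: [-0.5, -0.3, 0.5]
width: 0.016
```

```bash
python3 -c "
from h import *
go(-53.6,-145,4)
p=grab_frame('side');save(p,'side17.png',3.3,(130,90,360,250))
"
```

```text
t 25.77 tool@tray [ -55.5 -145.4   30.1] toolx in tray [-0.185 -0.983  0.   ] F tray [-0.5 -0.3  0.5] w 16.0
delta tool [-0.8 -1.9 26.1]
```

View pics/side17.png

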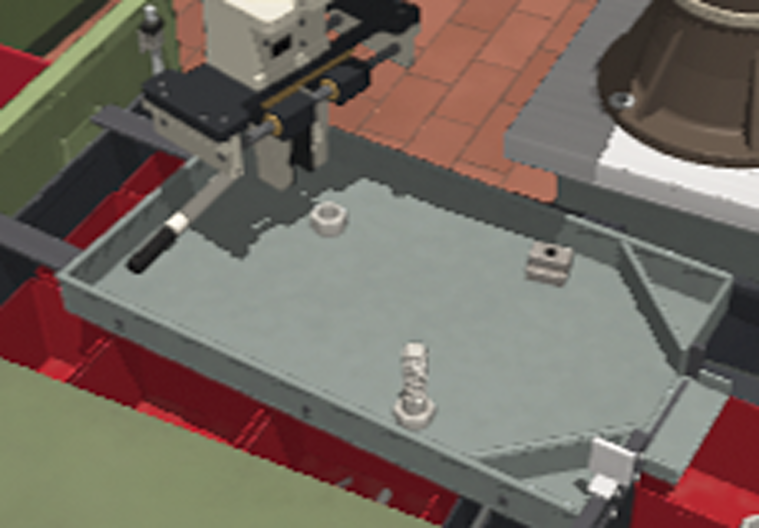

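The open fingers show above the floor behind A (at (328,217)). I'll descend and sweep.

Request:
step_arm(commands="0 -2 10 0 0 0;0 0 10 0 0 0;0 0 6 0 0 0;0 0 0 0 0 0")

```text
t: 26.32
eef_pos: [0.4258, -0.2177, 0.1275]
ee_rot: [3.14, -0.0, -1.853]
force: [0.0, 0.0, -0.6]
width: 0.0161
```

Request:
step_arm(commands="-8 0 0 0 0 0;-8 0 0 0 0 0;-10 0 0 0 0 0;-12 0 0 0 0 0;-12 0 0 0 0 0;-12 0 0 0 0 0;-12 0 0 0 0 0;-12 0 0 0 0 0")

```text
t: 27.32
eef_pos: [0.4504, -0.1344, 0.1281]
ee_rot: [-3.142, -0.0, -1.853]
force: [-0.2, -1.6, 1.2]
width: 0.0159
```

```bash
python3 -c "
from h import *
go(0,150,4)
p=grab_frame('side');save(p,'side18.png',3.3,(130,90,360,250))
"
```

```text
t 27.32 tool@tray [-36.3 -60.1   5.2] toolx in tray [-0.184 -0.983  0.   ] F tray [-0.  -1.6  1.2] w 15.9
delta tool [-213.2    3.     1.2]
```

View pics/side18.png

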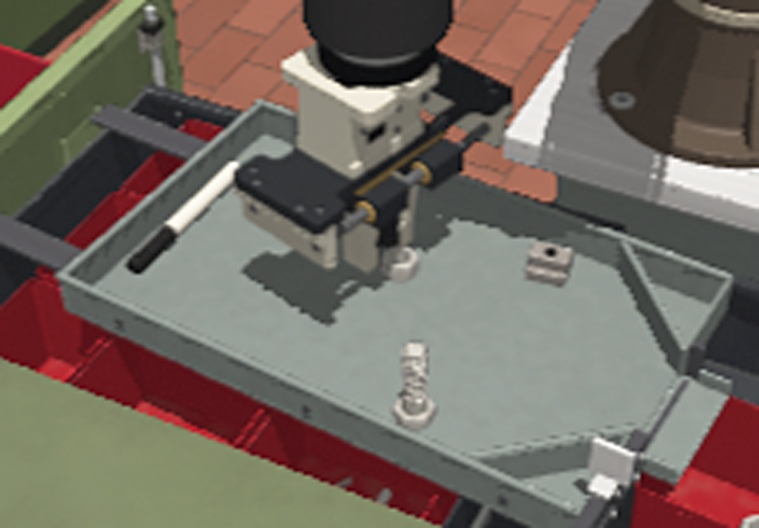

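Request:
step_arm(commands="-12 0 0 0 0 0;-12 0 0 0 0 0;-12 0 0 0 0 0;-12 0 0 0 0 0;-12 0 0 0 0 0;-12 0 0 0 0 0;-12 0 0 0 0 0;-12 0 0 0 0 0")

```text
t: 28.38
eef_pos: [0.477, -0.0422, 0.128]
ee_rot: [3.142, 0.0, -1.853]
force: [-0.7, -1.7, 0.6]
width: 0.0163
```

```bash
python3 -c "
from h import *
go(0,150,4)
p=grab_frame('side');save(p,'side19.png',3.3,(160,100,390,260))
"
```

```text
t 28.38 tool@tray [-18.7  34.2   5.1] toolx in tray [-0.184 -0.983 -0.   ] F tray [-0.5 -1.8  0.6] w 16.3
delta tool [-117.3    3.     1.1]
```

View pics/side19.png

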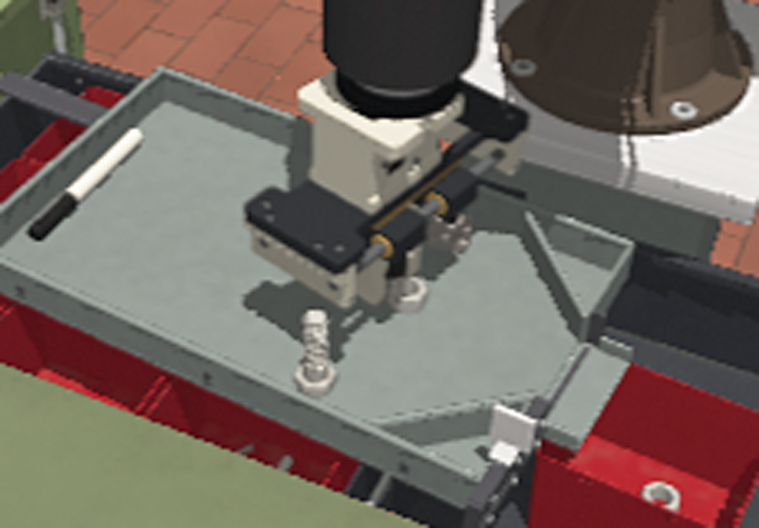

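A is still ahead of the fingers at (410,292).

Request:
step_arm(commands="-12 0 0 0 0 0;-12 0 0 0 0 0;-12 0 0 0 0 0;-12 0 0 0 0 0;-12 0 0 0 0 0;-10 0 0 0 0 -0.062;-10 0 0 0 0 -0.062;-10 0 0 0 0 -0.061")

```text
t: 29.42
eef_pos: [0.5003, 0.0447, 0.128]
ee_rot: [3.142, -0.0, -1.666]
force: [0.7, -0.2, -0.1]
width: 0.016
```

```bash
python3 -c "
from h import *
go(1,188,4)
p=grab_frame('side');save(p,'side20.png',3.3,(160,100,390,260))
"
```

```text
t 29.43 tool@tray [ -3.9 122.9   5.1] toolx in tray [ 0.002 -1.     0.   ] F tray [ 0.7 -0.1 -0.1] w 16.0
delta tool [-65.1  -5.    1.1]
```

View pics/side20.png

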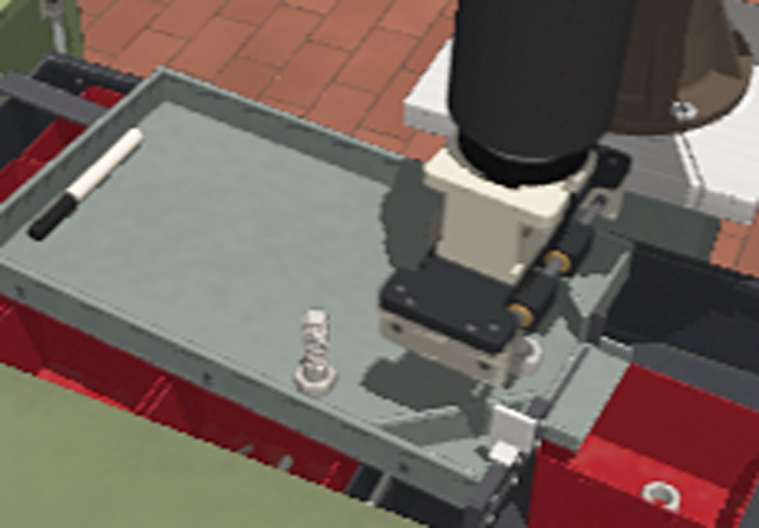

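Request:
step_arm(commands="-10 -1.5 0 0 0 0;-10 -1.5 0 0 0 0;-10 -1 0 0 0 0;-10 0 0 0 0 0;-9 0 -1 0 0 0;-9 0 0 0 0 0;-8 0 0 0 0 0;0 0 0 0 0 0")

```text
t: 30.48
eef_pos: [0.5106, 0.1098, 0.1291]
ee_rot: [-3.141, 0.0, -1.667]
force: [0.8, -0.2, -0.2]
width: 0.0163
```

```bash
python3 -c "
from h import *
go(1,188,4)
p=grab_frame('side');save(p,'side21.png',3.3,(190,110,420,270))
"
```

```text
t 30.48 tool@tray [  0.  188.7   6.2] toolx in tray [ 0. -1. -0.] F tray [ 0.8 -0.2 -0.2] w 16.3
delta tool [ 0.7 -1.   2.2]
```

View pics/side21.png

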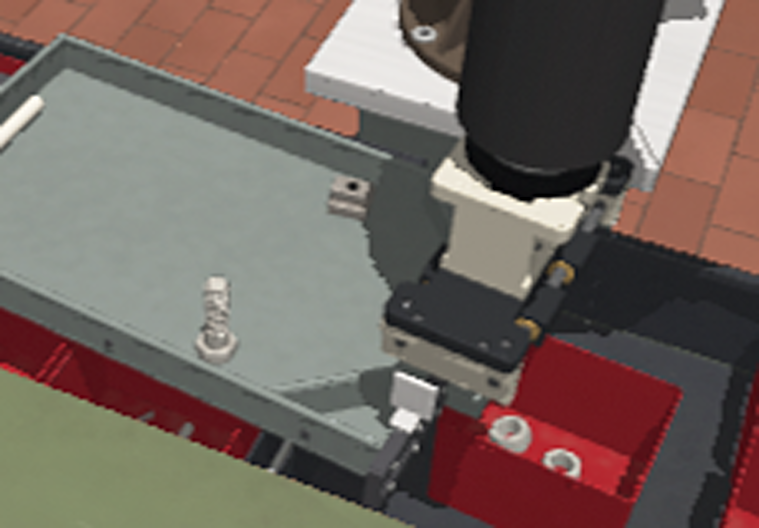

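Two nuts are visible in the box at (510,432) and (562,463). I'll lift, look from above, then go to the far side of the tab.

Request:
step_arm(commands="0 0 -40 0 0 0;0 0 -40 0 0 0;6 -30 0 0 0 0;6 -32 0 0 0 0;5 -32 0 0 0 0;0 -32 0 0 0 0;0 0 0 0 0 0", jaw=0)

```text
t: 31.4
eef_pos: [0.6354, 0.0793, 0.2079]
ee_rot: [3.141, -0.001, -1.669]
force: [-0.6, 0.8, 0.7]
width: 0.0006
```

```bash
python3 -c "
from h import *
go(126,171,42)
p=grab_frame('top');save(p,'top22.png',3,(100,130,366,290))
p=grab_frame('side');save(p,'side22.png',3.3,(190,110,420,270))
"
```

```text
t 31.4 tool@tray [127.3 170.4  85. ] toolx in tray [-0.002 -1.     0.001] F tray [-0.7  0.7  0.7] w 0.6
delta tool [-0.6  1.2 43. ]
```

View pics/top22.png

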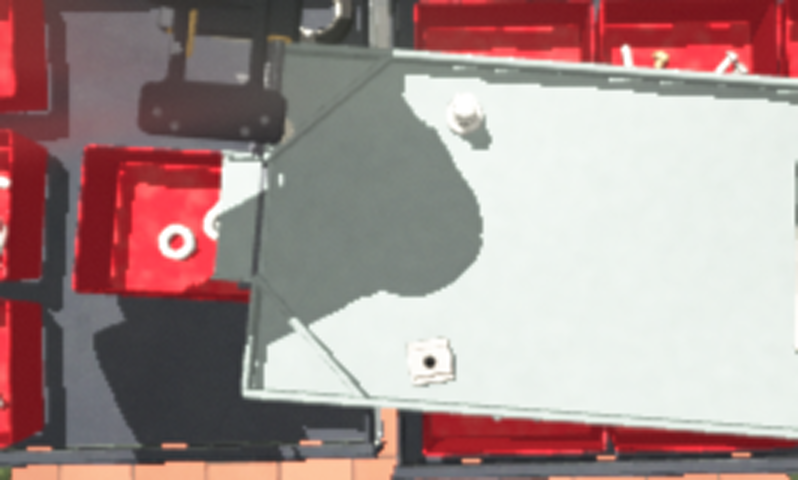

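View pics/side22.png

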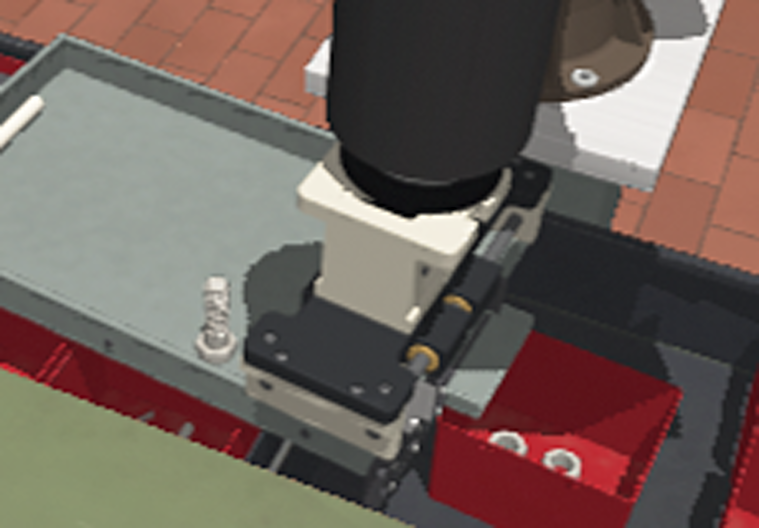

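Two nuts show in the box from above, at (176,242) and (210,222); the third must be under the lip. The lip and tray are clear. I'll descend beyond the tab and push it shut.

Request:
step_arm(commands="0 0 15 0 0 0;0 0 15 0 0 0;0 0 10 0 0 0;0 0 3 0 0 0;0 0 0 0 0 0")

```text
t: 32.12
eef_pos: [0.6342, 0.0801, 0.1659]
ee_rot: [3.141, -0.0, -1.668]
force: [0.6, 0.2, 0.1]
width: 0.0003
```

Request:
step_arm(commands="0 8 0 0 0 0;0 8 0 0 0 0;0 8 0 0 0 0;0 8 0 0 0 0;0 8 0 0 0 0;0 8 0 0 0 0;0 8 0 0 0 0;0 8 0 0 0 0")

```text
t: 33.12
eef_pos: [0.5701, 0.0864, 0.1662]
ee_rot: [-3.141, 0.0, -1.668]
force: [0.7, -0.6, 1.2]
width: 0.0004
```

```bash
python3 -c "
from h import *
go(23,171,42)"
```

```text
t 33.12 tool@tray [ 61.6 171.1  43.3] toolx in tray [-0. -1. -0.] F tray [ 0.8 -0.5  1.2] w 0.4
delta tool [ 0.1 38.6  1.3]
```

Request:
step_arm(commands="0 8 0 0 0 0;0 8 0 0 0 0;0 7 0 0 0 0;0 4 0 0 0 0;0 2 0 0 0 0;0 2 0 0 0 0;0 0 0 0 0 0")

```text
t: 34.0
eef_pos: [0.5395, 0.0893, 0.1659]
ee_rot: [3.141, -0.0, -1.668]
force: [1.2, 0.3, 0.4]
width: 0.0005
```

Request:
step_arm(commands="0 1 0 0 0 0;0 1 0 0 0 0;0 0 0 0 0 0")

```text
t: 34.38
eef_pos: [0.5375, 0.0895, 0.1659]
ee_rot: [3.141, -0.0, -1.668]
force: [1.0, 0.2, 0.4]
width: 0.0004
```

```bash
python3 -c "
from h import *
go(23,171,42)
p=grab_frame('side');save(p,'side23.png',3.3,(190,110,420,270))"
```

```text
t 34.38 tool@tray [ 28.8 171.   43. ] toolx in tray [-0. -1.  0.] F tray [1.  0.3 0.4] w 0.4
delta tool [0.1 5.8 1. ]
```

View pics/side23.png

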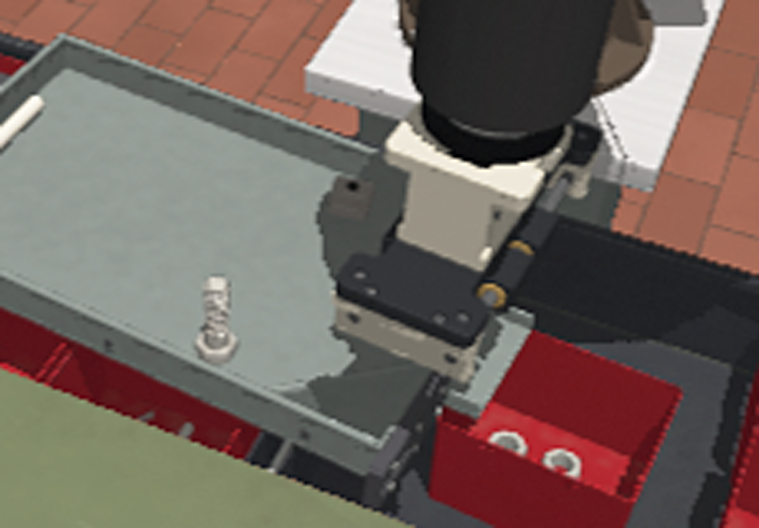

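The gate is moving with the finger; I'll continue in small steps to the stop.

Request:
step_arm(commands="0 2 0 0 0 0;0 2 0 0 0 0;0 0 0 0 0 0")

```text
t: 34.8
eef_pos: [0.5333, 0.0899, 0.166]
ee_rot: [3.141, -0.0, -1.668]
force: [0.1, -0.8, -0.6]
width: 0.0003
```

Request:
step_arm(commands="0 1 0 0 0 0;0 1 0 0 0 0;0 0 0 0 0 0")

```text
t: 35.17
eef_pos: [0.5315, 0.09, 0.166]
ee_rot: [3.141, -0.0, -1.668]
force: [0.9, -0.3, -1.2]
width: 0.0007
```

Request:
step_arm(commands="0 1 0 0 0 0;0 1 0 0 0 0;0 0 0 0 0 0")

```text
t: 35.55
eef_pos: [0.5296, 0.0902, 0.166]
ee_rot: [3.141, -0.0, -1.668]
force: [1.2, -0.6, -1.2]
width: 0.0003
```

Request:
step_arm(commands="0 1 0 0 0 0;0 1 0 0 0 0;0 0 0 0 0 0")

```text
t: 35.92
eef_pos: [0.5276, 0.0904, 0.1661]
ee_rot: [3.141, -0.0, -1.668]
force: [1.1, -0.2, -1.3]
width: 0.0007
```

Request:
step_arm(commands="0 1 0 0 0 0;0 1 0 0 0 0;0 0 0 0 0 0")

```text
t: 36.3
eef_pos: [0.5258, 0.0907, 0.1661]
ee_rot: [-3.141, 0.0, -1.668]
force: [3.0, -2.5, -0.3]
width: 0.0004
```

```bash
python3 -c "
from h import *
go(19,171,42)"
```

```text
t 36.3 tool@tray [ 17.1 171.1  43.2] toolx in tray [-0. -1. -0.] F tray [ 3.2 -2.2 -0.3] w 0.4
delta tool [ 0.1 -1.9  1.2]
```

Request:
step_arm(commands="0 1 0 0 0 0;0 0 0 0 0 0")

```text
t: 36.55
eef_pos: [0.5257, 0.0908, 0.1662]
ee_rot: [-3.14, 0.0, -1.668]
force: [6.8, -2.8, -4.9]
width: 0.0005
```

Request:
step_arm(commands="0 1 0 0 0 0;0 0 0 0 0 0")

```text
t: 36.8
eef_pos: [0.5255, 0.0908, 0.1662]
ee_rot: [-3.138, 0.0, -1.667]
force: [10.0, -4.4, -7.7]
width: 0.0004
```

The closing stop is reached: force rises and motion ends. I'll back off and retreat upward, out of the view.

Request:
step_arm(commands="0 -8 0 0 0 0;0 -8 -10 0 0 0;0 0 -40 0 0 0;0 0 -50 0 0 0;-50 10 -30 0 0 0;-50 20 0 0 0 0;-50 20 0 0 0 0;-50 20 0 0 0 0")

```text
t: 37.8
eef_pos: [0.4888, 0.2967, 0.2971]
ee_rot: [-3.141, 0.001, -1.668]
force: [0.8, -0.2, 0.2]
width: 0.0006
```

Request:
step_arm(commands="-50 20 0 0 0 0;-50 20 0 0 0 0;-50 20 0 0 0 0;-50 20 0 0 0 0;0 0 0 0 0 0;0 0 0 0 0 0")

```text
t: 38.55
eef_pos: [0.429, 0.502, 0.2961]
ee_rot: [3.141, -0.001, -1.667]
force: [-0.2, 0.6, 0.4]
width: 0.0003
```

Run:
```python
from h import *
go(0,171,42)
p=grab_frame('top');save(p,'top24.png',3,(100,130,366,290))
q=np.load('q.npy');c,s=np.cos(q[3]),np.sin(q[3]);M=np.array([[c,-s,0],[s,c,0],[0,0,1]])
for r in recognise(p,'hex_nut_1'):print('top nut',np.round(r['pixel']),round(r['conf'],2))
p=grab_frame('side');save(p,'side24.png',3.3,(180,110,410,270))
for r in recognise(p,'hex_nut_1'):print('side nut',np.round(r['pixel']),round(r['conf'],2))
```

```text
t 38.55 tool@tray [-119.1  571.1  173.2] toolx in tray [ 0.    -1.     0.001] F tray [-0.3  0.6  0.4] w 0.3
delta tool [ 400.1 -119.   131.5]
top nut [158. 211.] 0.6
side nut [347. 247.] 0.63
side nut [358. 244.] 0.62
```

View pics/top24.png

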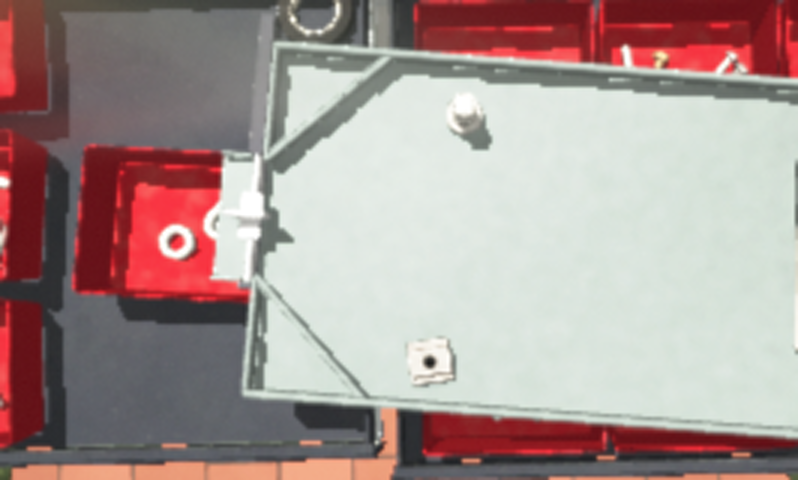

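View pics/side24.png

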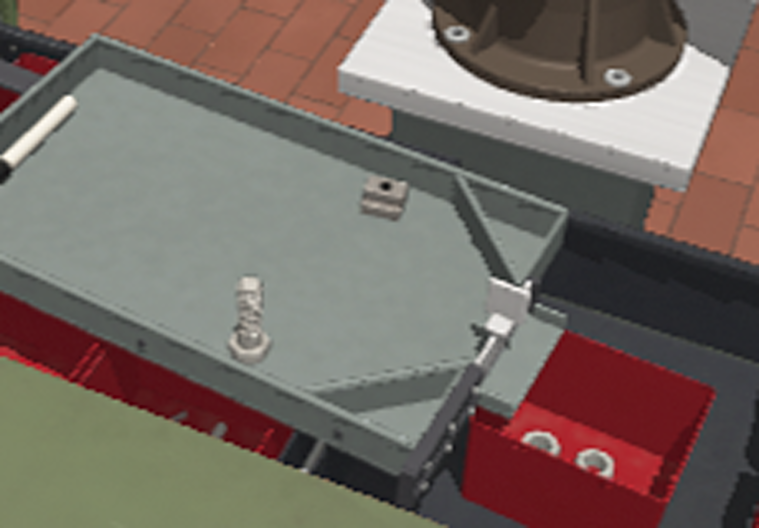

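Run:
```python
from h import *
q=np.load('q.npy');c,s=np.cos(q[3]),np.sin(q[3]);M=np.array([[c,-s,0],[s,c,0],[0,0,1]])
W=lambda X:np.array(X)/1e3@M.T+q[:3]
ims=[]
for n,cr in(("side",(310,180,410,280)),("top",(110,160,210,260))):
    p=grab_frame(n);im=cv2.cvtColor(p["frame"],cv2.COLOR_RGB2BGR)[cr[1]:cr[3],cr[0]:cr[2]]
    im=cv2.resize(im,None,fx=4,fy=4,interpolation=cv2.INTER_CUBIC)
    for X,col in [((-2,158,61),(0,0,255)),((2,158,61),(0,255,0)),((-2,184,61),(0,0,255)),((2,184,61),(0,255,0)),((-40,200,0),(255,0,0)),((40,200,0),(255,0,0)),((-43,171,29),(255,0,255)),((43,171,29),(255,0,255)),((-118,168,31),(0,255,255))]:
        a=(proj(p,W(X))[0]-cr[:2]+.5)*4-.5; cv2.circle(im,tuple(int(x) for x in a),2,col,-1)
    ims.append(im)
cv2.imwrite("pics/fin.png",np.hstack(ims))
```

```text
(no output)
```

View pics/fin.png

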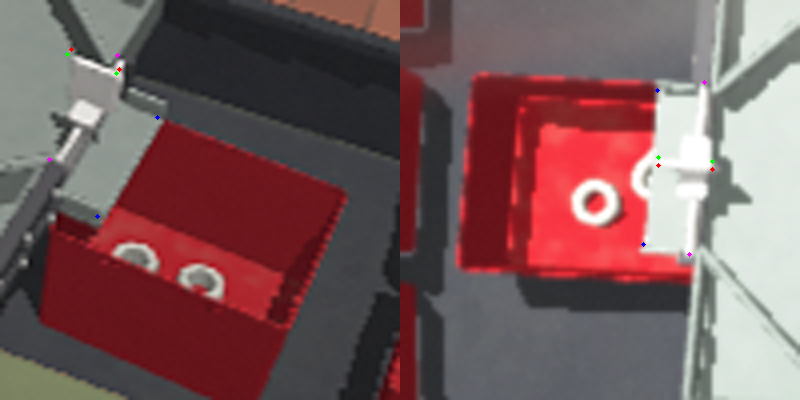

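The overlay shows the gate at its shut position: the tab and gate ends sit on the projected marks for 0. The tray and lip are empty, and two nuts are visible in the box. The third can only be in the part of the box hidden by the lip and near wall.

```bash
python3 -c "
from h import *
p=grab_frame('top')
for o in('marker','bolt','tee_nut','nut_box','gate_tab'): print(o,[(np.round(r['pixel']),round(r['conf'],2)) for r in recognise(p,o)][:2])
print(job_done()); s=get_state(); print(s['t'])"
```

```text
marker [(array([368., 213.]), 0.75), (array([255., 165.]), 0.17)]
bolt []
tee_nut [(array([246., 252.]), 0.46)]
nut_box [(array([150., 205.]), 0.88)]
gate_tab [(array([182., 202.]), 0.67)]
the job is handed in; nothing more can be done
None
the job is handed in; nothing more can be done
```

I handed the job in at about 39 s, but I saw only two of the three nuts in the red box.

**What I did:** I pushed the gate open by its tab until it met the stop at about 13 N. I then swept the three nuts out through the mouth one at a time, with the fingers held 8–16 mm apart and never closed on a nut. Last, I pushed the gate shut until it met the stop again at about 10 N, and moved the arm clear.

**What the last checks showed:**
- **Gate:** the tab and gate ends line up with the shut position in both camera views, to within about 2 mm.
- **Nuts:** the tray and lip are empty and two nuts are plainly in the box. I infer that the first nut swept is also in the box, under the lip, where neither camera can see. It was on the lip before the final push and gone after it, and no nut showed on the drawer floor.
- **Other things:** the T-slot nut, marker and box were found within about 2–3 pixels of their first readings. The network did not find the bolt in the top view, as at the start, but the pictures show it standing where it was.

**Mistakes along the way:**
- **Floor height:** my first camera estimate was about 6 mm too low. During the opening push the tips grazed something, probably the gate's top edge, with about 6 N.
- **Floor touch:** I then found the true height by touching the floor. That touch reached 23 N because I sent three downward steps at once.

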